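# Wipe both faces of the griddle scraper and hang it up clean

### The arm

A 6-joint arm with a two-finger parallel gripper is mounted at the origin on the work surface. World frame = base frame: x ahead of the robot, y to its left, z up, the work surface at z = 0. Lengths are in m, angles in rad, forces in N, time in s.
With the tool pointing down it reaches from about 0.375 to 0.9 m from the base axis. Payload 3.1 kg.
Tool frame: the origin (TCP) lies between the finger pads; the fingertips stand 17 mm ahead of it and the grasp point (between the pads) lies 2 mm behind it; z points along the fingers, y is the direction in which the jaws open and shut (so a half turn about z gives the same grasp; the last joint's range is limited). The gripper opens to 85 mm and grips with 20 to 120 N. Pads are 22 mm wide; open, the fingers measure 114 mm over their backs; the gripper's body (76 mm by 85 mm) begins 54 mm behind the grasp point. The pads swing forward as they close: fully open they stand 13 mm farther back than shut.
Start: joints at [1.089, 0.527, 1.433, -0, 1.181, -0.178], TCP at [0.186, 0.597, 0.248] pointing down, gripper open.
Joint ranges: [-3.08, 3.08], [-0.75, 2.2], [0.22, 2.44], [-1.43, 4.57], [0, 2.65], [-2.85, 2.85]. Speed limits (rad/s): [2.79, 2.79, 3.14, 3.14, 3.14, 3.14].

### API

Orientations are given as a unit quaternion [x, y, z, w].
In Python, from station import manip, snapshot, camera_info, sign_off, search_frame, landmark_of gives the robot as it stands.
- The arm moves only by the tool play_rows, never from a script. Its argument "rows" is a list of rows, each an object of numbers: "grip": the finger opening in cm, from 0 to 8.54; "x", "y", "z": the shift along the world's x, y, z in cm; "roll": the turn about the world's z in rad. A call has 1 to 20 rows; each row is the pose to reach, as a shift and turn from the pose measured when the call began; what a row does not reach only later rows make up. A row lasts 1/10 s, in which the tool goes at most 50 mm and 8.59 degrees, less where a joint would pass 70% of its speed; a pose out of reach is approached as far as the arm can. A call with a gripper value outside its range is refused whole. The fingers move at their own pace and stop on an object; "grip_force" is the grip in N (left out, the last holds). Time passes only in rows, so rows that repeat a pose let the fingers close. It gives the time, the measured TCP pose, the force and the opening at its end, in the units of the state.
- manip.sense(): the state, without advancing time (a new reading comes with each control period).
- snapshot(name): name is "side" or "top" or "wrist"; returns the picture (400x640x3 uint8, red, green, blue); there is no depth.
- camera_info(name): a dict with "fx", "fy", "cx", "cy" (pixels), "k1" (the pictures are not rectified: a ray, as slopes to the right and down, at radius r is drawn at 1 + k1 r^2 times it, then the intrinsics apply), "R" (3x3) and "t" (3): a world point X has camera coordinates R X + t. Camera axes: x right, y down, z forward; pixel columns grow to the right and rows downward; lengths in m; the calibration is good to about 2 mm. A picture is of the moment at which its call begins: read the wrist's pose just before it. camera_info takes no time and is no camera call; for the wrist camera it gives the pose at the moment of the call.
- sign_off(): hands the job in, once; it reports no verdict.
Trained networks look in the newest picture that a camera, given by its name, has taken for a name from the list of things; names that differ only in an ending like _2 or _b are one class to them, and where a whole thing is asked for, a point or a joint stands for the part that bears it (a point fixed in the world has none). Each returns a list of dicts, best first, with "score" (0 to 1); they miss things now and then, are a little off and sometimes report something else, mostly with a low value. They report only what shows in the picture. A call takes as long as a camera call. They do not tell look-alikes from the thing itself.
- search_frame(label, camera): "point" ([column, row] in pixels, amid what is visible of it).
- landmark_of(label, camera): "point" ([column, row] in pixels: a listed point, or the origin of a listed thing).
The state is a dict: "t": time; "q": joint angles; "qd": joint speeds; "tau": joint torques, N m; "tcp_pos": TCP position; "tool_rot": TCP orientation; "force": force on the tool from outside, world axes, zero at the start; "ft_torque": the same for the moment, N m; "finger_gap": opening from 0.0 (shut) to 1.0 (fully open).
Only numpy, scipy, OpenCV 4.12 (cv2) and the standard library are available. Lean on these libraries where they do the work, as an engineer would, in place of code of your own. Each camera call takes 0.05 s, during which the arm holds its last target. There are 200 camera calls.

### The job

Take the big griddle scraper by its handle out of its rest and wipe its blade on the straight free edge of the bracket over the scrap pan, first the face that already looks to the robot's left, then, with the scraper turned half round, the other face. For each face, press the blade lightly, square and centred, on the edge with the edge just below the handle, and draw the scraper straight up, keeping contact until its lower edge comes off. Then lower it, without dropping it, into the free slot of the rack so that it hangs level on its handle, and leave everything else where it is.

Things in the scene. Friction and masses are not known exactly. Their poses are not given: they have to be found in the camera images.
- scraper: Big griddle scraper: steel blade (120 wide, 3 thick, showing 90 mm) under a straight black flat-sided handle (28 thick, 124 long, 36 mm high). Origin: middle of the handle's underside. z up (handle 0 to +36, blade 0 to -90 mm), y along the handle, x square to the blade's faces (at x = +-1.5 mm). At start in the rest, +x face to the robot's left (+y). 0.2-0.45 kg, loose.
- rest: Used-tool rest, fixed: bridge of steel sheet, 90 (own x) by 170 mm (own y), flat top 105 mm up, one slot 12 mm (x) by 140 mm (y) through the middle of the top, drip tray below. The scraper's blade hangs through the slot, its handle's underside lies on the top. Origin under its centre, on the counter.
- rack: Clean-tool rack, fixed: bridge like the rest, 150 (own x) by 170 mm (own y), flat top 105 mm up, two parallel slots 12 by 140 mm along its y, at own x = -35 mm (free) and +35 mm (holding the small scraper). Tools hang as in the rest, either way round. Own x points to world +y (within 0.3 rad). Origin under its centre, on the counter.
- free_slot (a point): Centre of the rack's free slot (the one to the robot's right, towards -y), in the plane of the rack's top, 105 mm up; axes as the rack's: y along the slot, x across it, z up.
- taken_slot (a point): Centre of the rack's other slot, where the small scraper hangs; same height and axes.
- small_scraper: Small clean scraper, wooden handle (26 thick, 100 long, 26 mm high), blade 85 mm wide showing 68 mm; loose bystander hanging in the rack's other slot. Origin in the middle of its handle's underside, axes as the big scraper's.
- pan: Scrap pan, fixed: open steel pan, 170 (own x) by 156 mm (own y), 100 mm high, walls and floor 3 mm, rim flange out to 182 by 170 mm. The wiping bracket covers its own +x end; beside it the opening is 117 (x) by 150 mm (y), 97 mm deep. Own x points to the robot's left (world +y, within 0.3 rad). Origin under its centre.
- wiper: Wiping bracket, rigid, fixed to the pan: bent steel sheet hooked over the pan's left (+x) rim; its ledge, 150 mm wide, reaches in over the pan and ends in a straight round hem 8 mm thick along its y. The ledge closes the gap behind the hem, so only its open side (own -x) can wipe. Axes as the pan's; origin mid-hem, 104 mm up.
- wiping_edge (a point): Middle of the line of the hem that a blade meets, 4 mm to own -x of the hem's centre line, 104 mm up; axes as the pan's. A blade is pressed on it towards own +x (to the robot's left), its width along y.
- ramekin: red ceramic ramekin, 86 mm across and 48 mm high, bystander near the robot; origin under its centre
- pinch_bowl: glass pinch bowl, 76 mm across and 34 mm high, bystander near the robot; origin under its centre
- tortilla_warmer: closed round plastic tortilla warmer, 184 mm across and 84 mm high, bystander at the back; origin under its centre
- lime_squeezer: aluminium lime squeezer lying down, about 220 mm long and 65 mm high, bystander at the back; origin under its cup, handles along its own -x
- oil_bottle: oil bottle, 58 mm across and 170 mm high, bystander at the back left; origin under its centre
- spice_jar: spice jar, 52 mm across and 85 mm high, bystander at the back right; origin under its centre
There are look-alikes about, which are no part of the job. What is shaped like the scraper but blue is not meant. What is shaped like the rack but red is not meant.

How it is judged:
By the outcome, as a careful person would: the job done as asked, in the order asked, and still so for the second after the job is handed in, with the robot touching nothing.
It also fails if it takes over 72 s, if anything falls off the work surface, if the arm or the gripper's body presses on something with over 40 N, if the wrist force passes 120 N, or if a joint passes its speed limit or range.

## Working session

There is one attempt and no reset: what is moved stays moved. The work goes in short steps, Python scripts to look and compute and a tool call to move; the robot and the scene stay as the last step left them, time stands still between calls to the robot, and variables do not carry over. Pictures are saved under pics/ and viewed, and the job is handed in when it is done.

Besides the shell and the picture viewer there is one more tool, called by a JSON object that holds its "fn" and its "kwargs", one argument or row to a line. play_rows: Moves the arm, as the interface text tells. Its arguments: {"type":"object","properties":{"rows":{"type":"array","items":{"type":"object","properties":{"grip":{"type":"number"},"x":{"type":"number"},"y":{"type":"number"},"z":{"type":"number"},"roll":{"type":"number"}}}},"grip_force":{"type":"number"}},"required":["rows"]}

```bash
ls; mkdir -p pics; cat > h.py <<'E'
import numpy as np, cv2
from station import manip, snapshot, camera_info, sign_off, search_frame, landmark_of
def snap(n,f):
    im=snapshot(n); cv2.imwrite(f'pics/{f}.png',im[:,:,::-1].copy()); return im
def ray(n,p,ci=None):
    c=ci or camera_info(n); d=np.array([(p[0]-c['cx'])/c['fx'],(p[1]-c['cy'])/c['fy']]); u=d.copy()
    for _ in range(30): u=d/(1+c['k1']*(u@u))
    R=np.array(c['R']); t=np.array(c['t'])
    v=R.T@np.array([u[0],u[1],1]); return -R.T@t, v/np.linalg.norm(v)
def atz(n,p,z,ci=None):
    o,v=ray(n,p,ci); return o+v*(z-o[2])/v[2]
def tri(rays):
    A=np.zeros((3,3));b=np.zeros(3)
    for o,v in rays:
        M=np.eye(3)-np.outer(v,v);A+=M;b+=M@o
    X=np.linalg.solve(A,b); return X,[round(1000*float(np.linalg.norm((np.eye(3)-np.outer(v,v))@(X-o))),1) for o,v in rays]
def proj(n,X,ci=None):
    c=ci or camera_info(n); q=np.array(c['R'])@np.array(X)+np.array(c['t']); u=q[:2]/q[2]; u=u*(1+c['k1']*(u@u))
    return np.array([c['fx']*u[0]+c['cx'],c['fy']*u[1]+c['cy']])
E
python3 - <<'E'
from h import *
print(manip.sense())
for n in('side','top','wrist'):
    snap(n,n+'0'); c=camera_info(n); print(n,np.round(-np.array(c['R']).T@np.array(c['t']),3),c['fx'],c['k1'],np.round(c['R'],2).tolist())
    for l in ('scraper','rest','rack','free_slot','taken_slot','wiping_edge','pan','small_scraper'):
        print(l,[(np.round(d['point']).tolist(),round(d['score'],2)) for d in landmark_of(l,n)][:4])
E
```

```text
pics
{'t': 0.0, 'q': array([ 1.08950772e+00,  5.28475999e-01,  1.43387002e+00, -9.63668030e-06,
        1.18142342e+00, -1.78471090e-01]), 'qd': array([ 0.00054629,  0.00108308, -0.00049777,  0.00096671, -0.00105952,
       -0.00027067]), 'tau': array([-7.36849711e-05, -4.42339075e+01, -1.78027743e+01, -1.75529685e-04,
        8.21525522e-03, -1.25207117e-05]), 'tcp_pos': array([0.1860236 , 0.59597253, 0.24733782]), 'tool_rot': array([ 1.50829020e-01,  9.88559266e-01, -1.03115157e-03, -3.48347011e-04]), 'force': array([ 0.99691739, -0.57448864, -0.62422351]), 'ft_torque': array([ 0.05322599,  0.0311847 , -0.06715318]), 'finger_gap': 0.9987164775469891}
side [ 0.132 -0.78   0.883] 395.16413085497237 -0.03632971400190633 [[0.91, -0.42, -0.01], [-0.29, -0.62, -0.73], [0.3, 0.67, -0.68]]
scraper [([384.0, 290.0], 0.64), ([306.0, 277.0], 0.6)]
rest [([384.0, 317.0], 0.75), ([427.0, 251.0], 0.72), ([280.0, 165.0], 0.22)]
rack [([218.0, 197.0], 0.97)]
free_slot [([204.0, 178.0], 0.96), ([283.0, 146.0], 0.75), ([351.0, 182.0], 0.42)]
taken_slot [([209.0, 164.0], 0.71), ([275.0, 134.0], 0.61)
[... 190 characters left out ...]
02], [-0.99, -0.01, -0.13], [0.13, -0.02, -0.99]]
scraper [([388.0, 234.0], 0.9), ([429.0, 184.0], 0.88), ([246.0, 120.0], 0.18)]
rest [([419.0, 190.0], 0.61)]
rack [([212.0, 191.0], 0.95), ([230.0, 272.0], 0.61)]
free_slot [([228.0, 277.0], 0.95), ([215.0, 184.0], 0.89)]
taken_slot [([191.0, 185.0], 0.78), ([210.0, 270.0], 0.68)]
wiping_edge [([304.0, 156.0], 0.61)]
pan [([317.0, 161.0], 0.75)]
small_scraper [([192.0, 187.0], 0.9)]
wrist [0.115 0.619 0.373] 344.36784142564716 -0.05401726104019575 [[0.3, 0.95, -0.0], [0.91, -0.29, 0.29], [0.28, -0.09, -0.96]]
scraper []
rest []
rack [([76.0, 270.0], 0.91)]
free_slot []
taken_slot [([40.0, 323.0], 0.68)]
wiping_edge []
pan []
small_scraper []
```

View pics/top0.png

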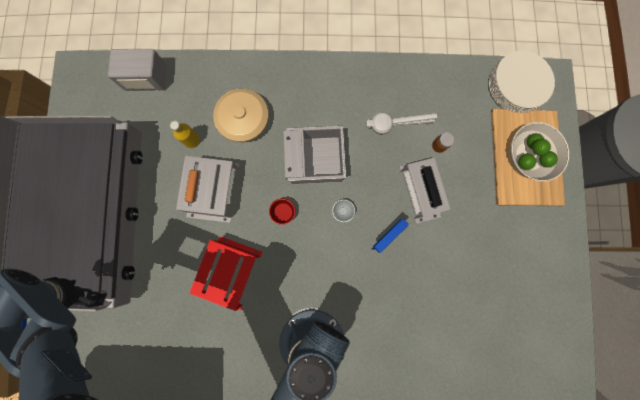

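View pics/side0.png

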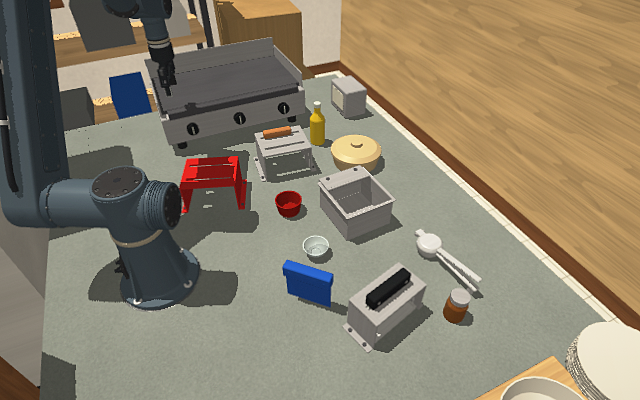

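The top view shows the black scraper in its rest at (430,186) and the blue look-alike at (390,235). The grey rack is at (207,188), with the red one at (225,272), and the pan is at (315,154) with its bracket on the left side (295,155). I'll take the black scraper and the grey rack. A close crop and rough positions come next.

```bash
python3 - <<'E'
from h import *
t=cv2.imread('pics/top0.png');s=cv2.imread('pics/side0.png')
a=cv2.resize(t[110:240,170:460],None,fx=2.7,fy=2.7,interpolation=3)[:, :790]
cv2.imwrite('pics/c1.png',a)
b=np.hstack([cv2.resize(s[110:210,230:430],None,fx=2,fy=2,interpolation=3),cv2.resize(s[250:350,320:520],None,fx=2,fy=2,interpolation=3)])
cv2.imwrite('pics/c2.png',b)
for nm,a,b in [('scraper',(429,184),(384,290)),('free',(215,184),(283,146)),('taken',(191,185),(275,134)),('edge',(304,156),(352,184))]:
    print(nm,[x.round(3) if i==0 else x for i,x in enumerate(tri([ray('top',a),ray('side',b)]))], atz('top',a,.105).round(3))
E
```

```text
scraper [array([ 0.494, -0.355,  0.111]), [7.1, 7.1]] [ 0.502 -0.36   0.105]
free [array([0.49 , 0.307, 0.101]), [4.6, 4.6]] [0.494 0.305 0.105]
taken [array([0.486, 0.379, 0.108]), [3.4, 3.4]] [0.49  0.379 0.105]
edge [array([0.596, 0.028, 0.101]), [9.5, 9.5]] [0.586 0.031 0.105]
```

View pics/c1.png

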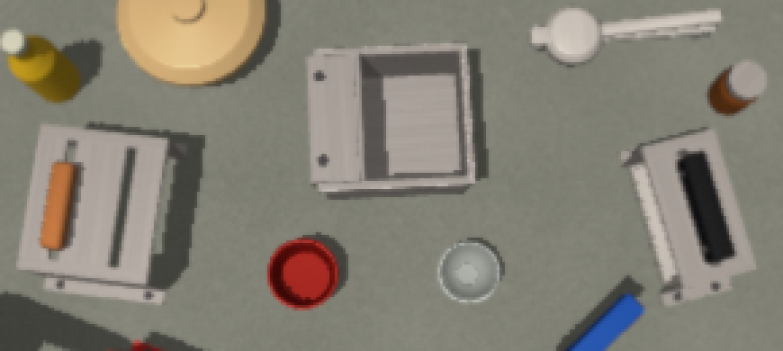

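View pics/c2.png

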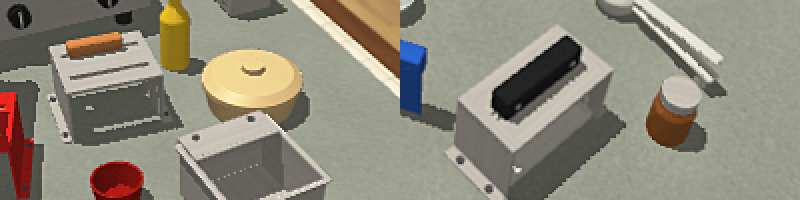

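{"fn": "play_rows", "kwargs": {
  "rows": [
    {"x": 13,"y": -13,"z": 8,"roll": 0.15},
    {"x": 27,"y": -24,"z": 8,"roll": 0.3},
    {"x": 27,"y": -24,"z": 8,"roll": 0.3},
    {"x": 27,"y": -24,"z": 8,"roll": 0.3},
    {"x": 27,"y": -24,"z": 8,"roll": 0.3},
    {"x": 27,"y": -24,"z": 8,"roll": 0.3},
    {"x": 27,"y": -24,"z": 8,"roll": 0.3},
    {"x": 27,"y": -24,"z": 8,"roll": 0.3},
    {"x": 27,"y": -24,"z": 8,"roll": 0.3},
    {"x": 27,"y": -24,"z": 8,"roll": 0.3},
    {"x": 27,"y": -24,"z": 8,"roll": 0.3}
  ]
}}

```text
invalid input at $.rows[0]: expected keys grip, x, y, z, roll
```

```bash
cat >> h.py <<'E'
import json
def view(f,labels):
    ci=camera_info('wrist'); snap('wrist',f)
    json.dump({k:(np.array(v).tolist()) for k,v in ci.items()},open(f'pics/{f}.json','w'))
    for l in labels: print(f,l,[(np.round(d['point'],1).tolist(),round(d['score'],2)) for d in landmark_of(l,'wrist')][:3])
    s=manip.sense(); print(s['t'],s['tcp_pos'].round(4),s['tool_rot'].round(4),s['force'].round(2))
E
python3 - <<'E'
from h import *
view('w1',['free_slot','taken_slot'])
E
```

```text
w1 free_slot []
w1 taken_slot [([43.5, 325.0], 0.56)]
1.5 [0.1863 0.5966 0.2483] [ 0.1509  0.9886 -0.      0.    ] [ 0.43  0.21 -0.32]
```

View pics/w1.png

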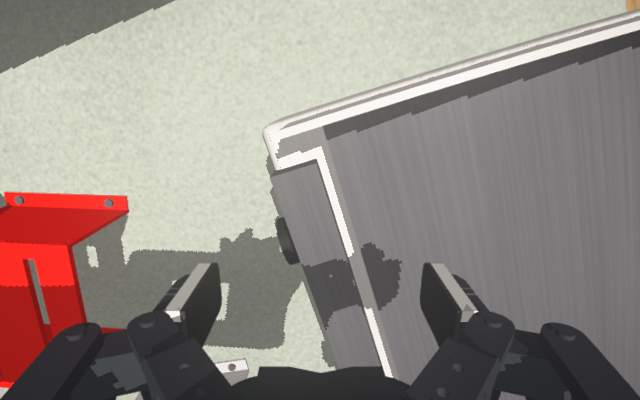

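{"fn": "play_rows", "kwargs": {
  "rows": [
    {"x": 0,"y": -5,"z": 0},
    {"x": 0,"y": -10,"z": 0},
    {"x": 0,"y": -10,"z": 0},
    {"x": 0,"y": -10,"z": 0}
  ]
}}

```text
invalid input at $.rows[0]: expected keys grip, x, y, z, roll
```

```bash
python3 - <<'E'
from h import *
view('w2',['free_slot','taken_slot'])
E
```

```text
w2 free_slot []
w2 taken_slot [([43.3, 321.9], 0.88)]
1.65 [0.1863 0.5966 0.2483] [ 0.1508  0.9886  0.     -0.    ] [ 0.18  1.05 -0.46]
```

View pics/w2.png

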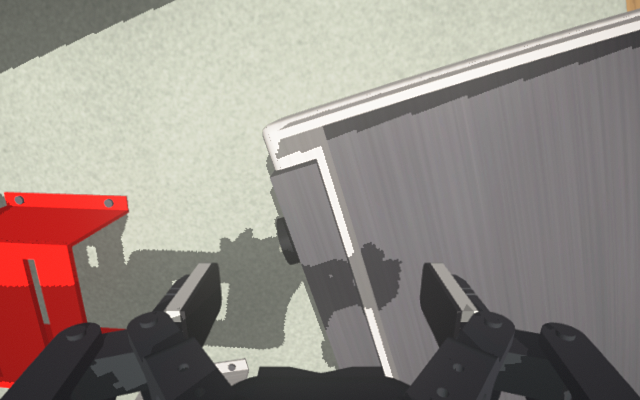

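The pictures haven't changed because both calls were refused: every row needs all five keys. The black fingers fill the bottom of the image, below row 260.

{"fn": "play_rows", "kwargs": {
  "rows": [
    {"x": 13,"y": -13,"z": 8,"roll": 0.15,"grip": 8.5},
    {"x": 27,"y": -24,"z": 8,"roll": 0.3,"grip": 8.5},
    {"x": 27,"y": -24,"z": 8,"roll": 0.3,"grip": 8.5},
    {"x": 27,"y": -24,"z": 8,"roll": 0.3,"grip": 8.5},
    {"x": 27,"y": -24,"z": 8,"roll": 0.3,"grip": 8.5},
    {"x": 27,"y": -24,"z": 8,"roll": 0.3,"grip": 8.5},
    {"x": 27,"y": -24,"z": 8,"roll": 0.3,"grip": 8.5},
    {"x": 27,"y": -24,"z": 8,"roll": 0.3,"grip": 8.5},
    {"x": 27,"y": -24,"z": 8,"roll": 0.3,"grip": 8.5},
    {"x": 27,"y": -24,"z": 8,"roll": 0.3,"grip": 8.5},
    {"x": 27,"y": -24,"z": 8,"roll": 0.3,"grip": 8.5}
  ]
}}

```text
t: 2.75
tcp_pos: [0.4551, 0.3571, 0.3279]
tool_rot: [0.001, 1.0, -0.0, -0.001]
force: [-0.7, 0.0, 0.4]
finger_gap: 0.996
```

```bash
python3 - <<'E'
from h import *
view('w3',['free_slot','taken_slot'])
E
```

```text
w3 free_slot [([271.1, 203.8], 0.76)]
w3 taken_slot [([334.1, 209.7], 0.82)]
2.9 [0.4551 0.3574 0.3281] [ 4.e-04  1.e+00 -1.e-04 -4.e-04] [-0.37 -0.66  0.67]
```

View pics/w3.png

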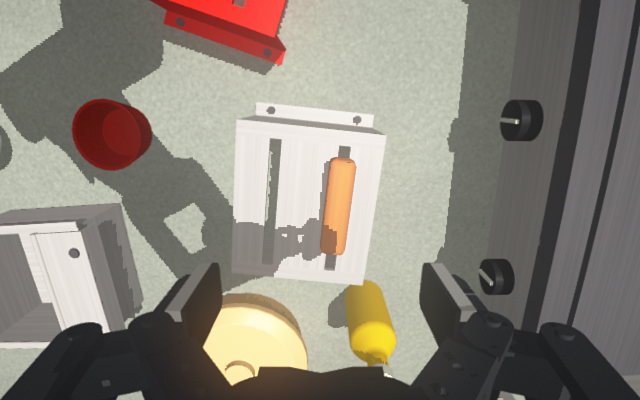

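{"fn": "play_rows", "kwargs": {
  "rows": [
    {"x": 0,"y": -5,"z": 0,"roll": 0,"grip": 8.5},
    {"x": 0,"y": -10,"z": 0,"roll": 0,"grip": 8.5},
    {"x": 0,"y": -10,"z": 0,"roll": 0,"grip": 8.5},
    {"x": 0,"y": -10,"z": 0,"roll": 0,"grip": 8.5}
  ]
}}

```text
t: 3.3
tcp_pos: [0.4549, 0.2574, 0.3283]
tool_rot: [0.001, 1.0, 0.0, -0.0]
force: [0.2, 0.8, 0.3]
finger_gap: 0.996
```

```bash
python3 - <<'E'
from h import *
view('w4',['free_slot','taken_slot'])
E
```

```text
w4 free_slot [([133.3, 292.7], 0.71)]
w4 taken_slot [([198.4, 131.9], 0.67), ([428.3, 210.6], 0.57)]
3.45 [0.455  0.2588 0.3282] [-5.e-04  1.e+00  2.e-04 -2.e-04] [0.25 0.06 0.6 ]
```

View pics/w4.png

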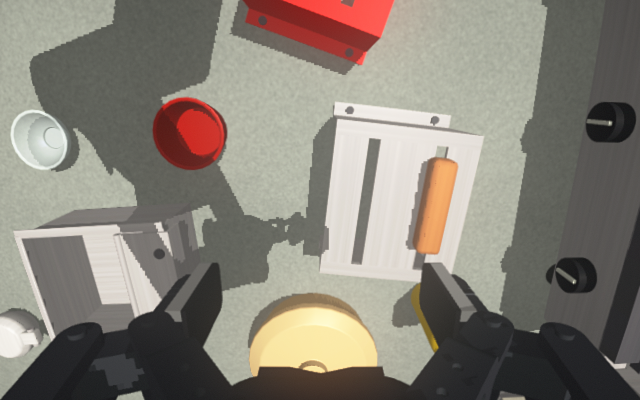

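The wrist views show the grey rack with its free slot running from (275,139) to (265,263) in w3 and from (374,139) to (358,264) in w4. The orange small scraper sits in the other slot. The pan is next.

{"fn": "play_rows", "kwargs": {
  "rows": [
    {"x": 5,"y": -8,"z": 0,"roll": 0,"grip": 8.5},
    {"x": 10,"y": -17,"z": 0,"roll": 0,"grip": 8.5},
    {"x": 10,"y": -17,"z": 0,"roll": 0,"grip": 8.5},
    {"x": 10,"y": -17,"z": 0,"roll": 0,"grip": 8.5},
    {"x": 10,"y": -17,"z": 0,"roll": 0,"grip": 8.5},
    {"x": 10,"y": -17,"z": 0,"roll": 0,"grip": 8.5}
  ]
}}

```text
t: 4.05
tcp_pos: [0.5555, 0.0891, 0.3276]
tool_rot: [-0.0, 1.0, 0.001, -0.001]
force: [-0.9, -0.3, -0.0]
finger_gap: 0.995
```

```bash
python3 - <<'E'
from h import *
view('w5',['wiping_edge','wiper','pan'])
E
```

```text
w5 wiping_edge [([263.2, 207.3], 0.73)]
w5 wiper [([268.0, 212.6], 0.85), ([548.5, 231.4], 0.68)]
w5 pan [([251.5, 188.9], 0.81)]
4.25 [0.5542 0.0906 0.3281] [-1.9e-03  1.0e+00  4.0e-04 -4.0e-04] [0.21 0.   1.05]
```

{"fn": "play_rows", "kwargs": {
  "rows": [
    {"x": 0,"y": -5,"z": 0,"roll": 0,"grip": 8.5},
    {"x": 0,"y": -10,"z": 0,"roll": 0,"grip": 8.5},
    {"x": 0,"y": -10,"z": 0,"roll": 0,"grip": 8.5},
    {"x": 0,"y": -10,"z": 0,"roll": 0,"grip": 8.5}
  ]
}}

```text
t: 4.65
tcp_pos: [0.554, -0.0091, 0.3283]
tool_rot: [-0.001, 1.0, 0.001, -0.0]
force: [-1.2, 0.2, 0.9]
finger_gap: 0.991
```

```bash
python3 - <<'E'
from h import *
view('w6',['wiping_edge','wiper','pan'])
E
```

```text
w6 wiping_edge [([356.3, 213.1], 0.71)]
w6 wiper [([359.7, 213.8], 0.59)]
w6 pan [([323.3, 189.5], 0.9)]
4.85 [ 0.554  -0.0077  0.3282] [-3.1e-03  1.0e+00  6.0e-04 -5.0e-04] [ 0.46 -0.03 -0.5 ]
```

View pics/w5.png

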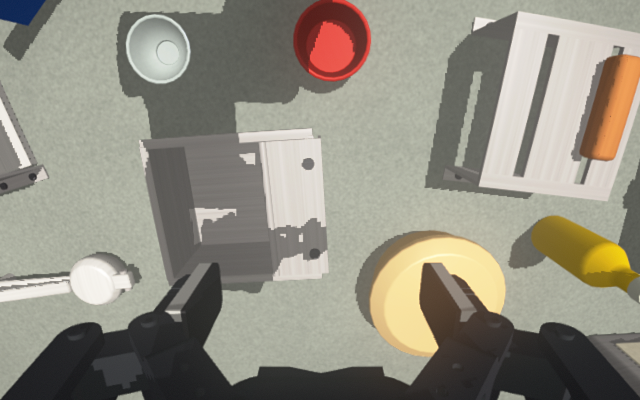

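View pics/w6.png

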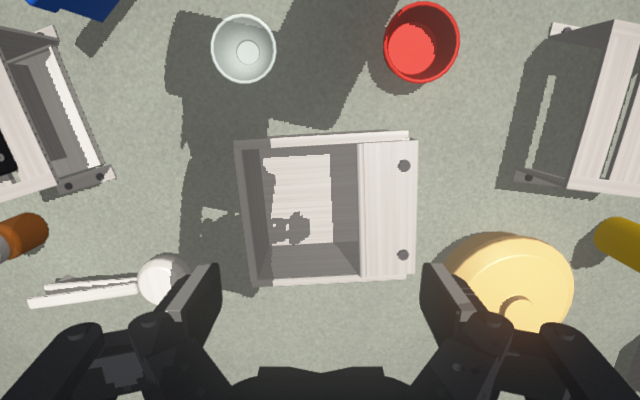

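{"fn": "play_rows", "kwargs": {
  "rows": [
    {"x": -3,"y": -5,"z": 0,"roll": 0.1,"grip": 8.5},
    {"x": -6,"y": -10,"z": 0,"roll": 0.2,"grip": 8.5},
    {"x": -9,"y": -20,"z": 0,"roll": 0.2,"grip": 8.5},
    {"x": -9,"y": -30,"z": 0,"roll": 0.2,"grip": 8.5},
    {"x": -9,"y": -30,"z": 0,"roll": 0.2,"grip": 8.5},
    {"x": -9,"y": -30,"z": 0,"roll": 0.2,"grip": 8.5},
    {"x": -9,"y": -30,"z": 0,"roll": 0.2,"grip": 8.5},
    {"x": -9,"y": -30,"z": 0,"roll": 0.2,"grip": 8.5},
    {"x": -9,"y": -30,"z": 0,"roll": 0.2,"grip": 8.5}
  ]
}}

```text
t: 5.75
tcp_pos: [0.4642, -0.306, 0.3279]
tool_rot: [-0.103, 0.995, 0.001, -0.001]
force: [0.1, -0.2, -0.3]
finger_gap: 0.993
```

```bash
python3 - <<'E'
from h import *
view('w7',['scraper','rest'])
E
```

```text
w7 scraper [([264.4, 189.1], 0.93), ([414.6, 69.7], 0.88)]
w7 rest [([272.0, 169.9], 0.92), ([562.2, 334.3], 0.19)]
5.9 [ 0.4644 -0.3054  0.3283] [-1.042e-01  9.946e-01  1.000e-03 -6.000e-04] [-0.14 -0.16  0.84]
```

View pics/w7.png

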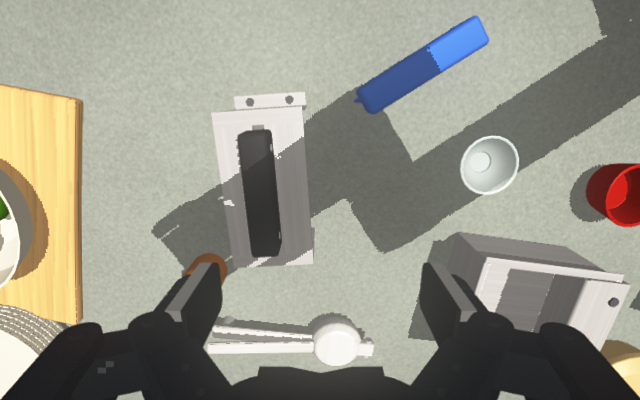

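w7 shows the black handle at (260,193) in the rest and the blue look-alike at (425,65). I'll take one more view from 10 cm to the right.

{"fn": "play_rows", "kwargs": {
  "rows": [
    {"x": 0,"y": -5,"z": 0,"roll": 0,"grip": 8.5},
    {"x": 0,"y": -10,"z": 0,"roll": 0,"grip": 8.5},
    {"x": 0,"y": -10,"z": 0,"roll": 0,"grip": 8.5},
    {"x": 0,"y": -10,"z": 0,"roll": 0,"grip": 8.5}
  ]
}}

```text
t: 6.3
tcp_pos: [0.4647, -0.4047, 0.3278]
tool_rot: [-0.104, 0.995, 0.002, -0.001]
force: [-0.6, 0.5, 0.3]
finger_gap: 0.996
```

```bash
python3 - <<'E'
from h import *
view('w8',['scraper','rest'])
def crop(f,x0,y0,w=100,h=150,k=3.9):
    a=cv2.imread(f'pics/{f}.png')[y0:y0+h,x0:x0+w]; a=cv2.resize(a,None,fx=k,fy=k,interpolation=cv2.INTER_NEAREST)
    for i in range(0,w,10): cv2.putText(a,str(x0+i),(int(i*k),8),0,.3,(0,0,255)); cv2.line(a,(int(i*k),10),(int(i*k),16),(0,0,255))
    for i in range(0,h,10): cv2.putText(a,str(y0+i),(0,int(i*k)+4),0,.3,(0,0,255))
    return a
cv2.imwrite('pics/c3.png',np.hstack([crop('w7',205,118),crop('w8',305,118)]))
cv2.imwrite('pics/c4.png',np.hstack([crop('w3',220,128),crop('w4',318,128)]))
cv2.imwrite('pics/c5.png',np.hstack([crop('w5',235,125,100,160,3.7),crop('w6',330,125,100,160,3.7)]))
E
```

```text
w8 scraper [([507.6, 93.6], 0.94), ([357.3, 209.4], 0.77)]
w8 rest [([347.6, 185.9], 0.91), ([628.4, 343.5], 0.54)]
6.45 [ 0.4647 -0.4033  0.3283] [-1.052e-01  9.944e-01  1.600e-03 -7.000e-04] [-0.03  0.14  0.22]
```

View pics/c3.png

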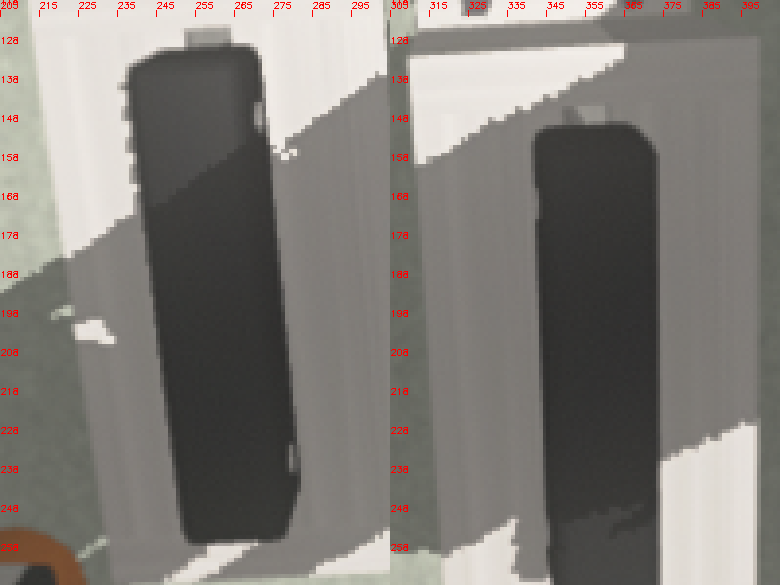

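View pics/c4.png

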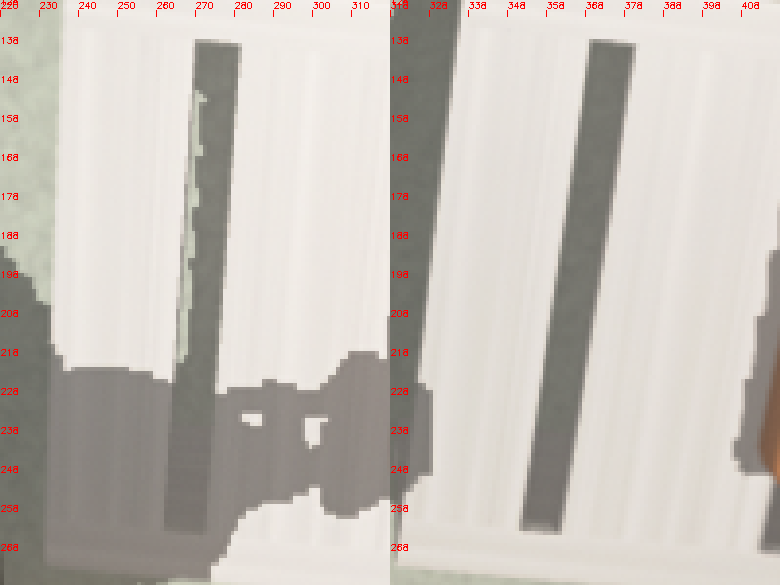

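View pics/c5.png

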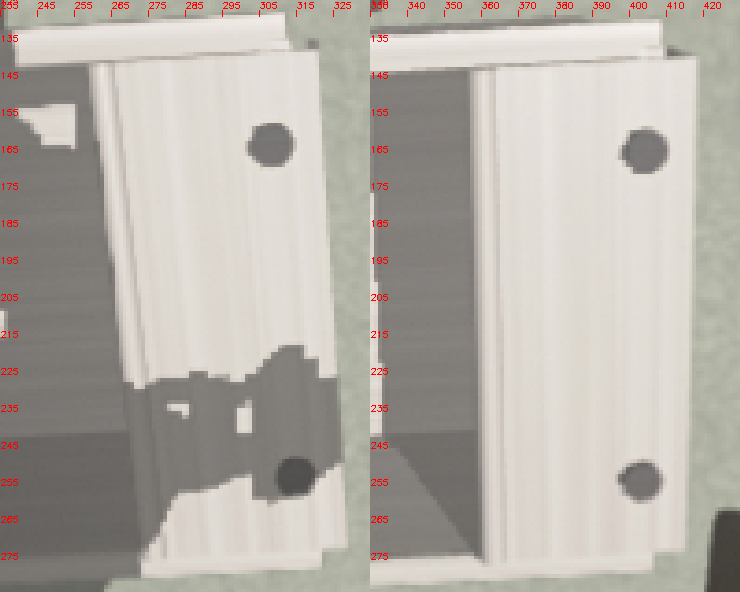

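```bash
cat > fit.py <<'E'
from h import *
from scipy.optimize import least_squares
C={f:json.load(open(f'pics/{f}.json')) for f in ('w3','w4','w5','w6','w7','w8')}
def T(a,b,u,v): return tri([ray('wrist',u,C[a]),ray('wrist',v,C[b])])
print('SLOT')
P={}
for n,u,v in [('TL',(269.5,137.8),(368.8,137.8)),('TR',(281.3,138.3),(380.3,138.3)),('BL',(261.6,263.4),(351.3,263.4)),('BR',(272.6,264.2),(361.3,263.9))]:
    P[n],r=T('w3','w4',u,v); print(n,P[n].round(4),r)
c=sum(P.values())/4; d=(P['BL']+P['BR']-P['TL']-P['TR'])/2
print('centre',c.round(4),'len',np.linalg.norm(d),'yaw of +x-ward slot dir',np.arctan2(d[1],d[0]))
print('HEM')
for n,u,v in [('hemT',(259.4,141.3),(356.5,143.4)),('hemB',(272.9,276.4),(360,275.3)),('boltT',(307.7,163.7),(403.8,165)),('boltB',(314.5,253.4),(403,254.5))]:
    P[n],r=T('w5','w6',u,v); print(n,P[n].round(4),r)
for a,b in(('hemT','hemB'),('boltT','boltB')):
    d=P[b]-P[a]; print((P[a]+P[b])/2,np.linalg.norm(d),np.arctan2(d[1],d[0]))
print('SCRAPER')
cs={}
for f,(x0,y0,x1,y1) in {'w7':(225,120,290,262),'w8':(330,140,390,290)}.items():
    im=cv2.imread(f'pics/{f}.png').max(2); m=np.zeros_like(im); m[y0:y1,x0:x1]=(im[y0:y1,x0:x1]<85)
    k=cv2.findContours(m,0,1)[0]; k=max(k,key=cv2.contourArea)[:,0]; cs[f]=cv2.convexHull(k)[:,0].astype(float); print(f,k.min(0),k.max(0))
    # dense hull points
    h=cs[f]; cs[f]=np.vstack([np.linspace(h[i],h[(i+1)%len(h)],12)[:-1] for i in range(len(h)) if np.linalg.norm(h[i]-h[(i+1)%len(h)])>10])
box=np.array([(x,y,z) for x in(-.014,.014) for y in(-.062,.062) for z in(0,.036)])
def res(p):
    x,y,z,a=p; R=np.array([[np.cos(a),-np.sin(a),0],[np.sin(a),np.cos(a),0],[0,0,1]]); r=[]
    for f,pts in cs.items():
        q=np.array([proj('wrist',R@b+[x,y,z],C[f]) for b in box]).astype(np.float32); h=cv2.convexHull(q)
        r+=[cv2.pointPolygonTest(h,tuple(map(float,u)),True) -0.5 for u in pts]
    return r
s=least_squares(res,[.49,-.355,.105,.2],loss='soft_l1',x_scale=[.01,.01,.01,.1],diff_step=1e-4)
print(s.x.round(4),s.cost,len(s.fun),np.abs(s.fun).max())
for n in('top','side'): print(n,proj(n,s.x[:3]+[0,0,.036]))
E
python3 fit.py
```

```text
SLOT
TL [0.4173 0.3065 0.1041] [0.1, 0.1]
TR [0.4179 0.3183 0.1032] [0.0, 0.0]
BL [0.5547 0.292  0.1068] [0.1, 0.1]
BR [0.5574 0.3036 0.103 ] [0.1, 0.1]
centre [0.4868 0.3051 0.1043] len 0.1392587753103807 yaw of +x-ward slot dir -0.1049344471924105
HEM
hemT [0.5217 0.0281 0.1018] [0.4, 0.4]
hemB [0.6699 0.0365 0.1066] [1.1, 1.1]
boltT [0.5435 0.0769 0.1055] [0.2, 0.2]
boltB [0.6434 0.0833 0.1056] [0.1, 0.1]
[0.59579371 0.03231859 0.10417935] 0.14848937331980877 0.05670460881204957
[0.59341765 0.08011683 0.10554002] 0.10008371451370443 0.06435471363194664
SCRAPER
w7 [238 130] [281 256]
w8 [342 150] [373 273]
[ 0.4311 -0.3367  0.2915  0.017 ] 2455.9441532810033 198 40.86413393309888
top [446.61262184 197.75555666]
side [366.46528113 228.26528661]
```

```bash
sed -i 's/diff_step=1e-4/diff_step=1e-2/; s/\[.49,-.355,.105,.2\],loss/[.49,-.355,.105,.2],loss/' fit.py; python3 fit.py | sed -n '/SCRAPER/,$p'
```

```text
SCRAPER
w7 [238 130] [281 256]
w8 [342 150] [373 273]
[ 0.3782 -0.7976  0.5098 -0.4295] 2907.247394938405 198 38.55909445523474
top [695.69212159 212.49946807]
side [622.88148572 447.40732802]
```

```bash
cat >> fit.py <<'E'
for a in (0,.2,-.2):
  print(a,np.abs(res([.494,-.357,.105,a])).mean())
s=__import__('scipy.optimize',fromlist=['x']).minimize(lambda p:np.minimum(np.abs(res(p)),4).mean(),[.494,-.357,.105,.2],method='Nelder-Mead',options=dict(initial_simplex=[[.494,-.357,.105,.2],[.504,-.357,.105,.2],[.494,-.347,.105,.2],[.494,-.357,.110,.2],[.494,-.357,.105,.25]],maxiter=600,xatol=1e-5,fatol=1e-5))
print(s.x.round(4),s.fun,[proj(n,s.x[:3]+[0,0,.036]).round(1) for n in('top','side')])
E
python3 fit.py | tail -5
```

```text
side [622.88148572 447.40732802]
0 22.352938507316324
0.2 23.335875302501126
-0.2 20.390692171560623
[ 0.5057 -0.3555  0.1118  0.1494] 3.7383536640357318 [array([431.6, 180.5]), array([393.1, 278.2])]
```

```bash
cat > f2.py <<'E'
exec(open('fit.py').read().split('s=least_squares')[0])
for f in cs:
    a=.2;R=np.array([[np.cos(a),-np.sin(a),0],[np.sin(a),np.cos(a),0],[0,0,1]])
    print(f,[proj('wrist',R@b+[.494,-.357,.105],C[f]).round(0).tolist() for b in box]); print(cs[f][::9].round(0).tolist())
E
python3 f2.py | tail -4
```

```text
w7 [[206.0, 179.0], [193.0, 188.0], [325.0, 180.0], [326.0, 188.0], [208.0, 205.0], [196.0, 216.0], [325.0, 206.0], [325.0, 217.0]]
[[271.0, 139.0], [273.0, 152.0], [275.0, 170.0], [277.0, 198.0], [280.0, 230.0], [272.0, 256.0], [255.0, 256.0], [246.0, 210.0], [242.0, 177.0], [239.0, 153.0], [250.0, 131.0]]
w8 [[299.0, 197.0], [297.0, 208.0], [417.0, 198.0], [427.0, 209.0], [299.0, 223.0], [297.0, 235.0], [414.0, 223.0], [424.0, 236.0]]
[[372.0, 156.0], [373.0, 169.0], [373.0, 212.0], [373.0, 251.0], [362.0, 273.0], [345.0, 258.0], [344.0, 241.0], [343.0, 220.0], [342.0, 196.0], [342.0, 171.0], [350.0, 150.0]]
```

```bash
cat >> f2.py <<'E'
s=least_squares(res,[.494,-.357,.105,1.77],loss='soft_l1',x_scale=[.01,.01,.01,.1],diff_step=1e-3)
print(s.x.round(4),np.abs(s.fun).mean(),np.abs(s.fun).max(),[proj(n,s.x[:3]+[0,0,.036]).round(1) for n in('top','side')])
x=manip.sense();print(x['tcp_pos'],x['q'].round(3))
E
python3 f2.py | tail -2
```

```text
[ 0.4918 -0.3597  0.1001  1.8283] 0.5419969891028161 1.6206219596502467 [array([432. , 185.7]), array([388.3, 284.8])]
[ 0.46469389 -0.40330025  0.32830149] [-0.896  0.439  1.357  0.     1.349 -2.678]
```

```bash
cat >> f2.py <<'E'
for z in(.103,.105):
  s=least_squares(lambda p:res([p[0],p[1],z,p[2]]),[.494,-.357,1.77],loss='soft_l1',x_scale=[.01,.01,.1],diff_step=1e-3)
  print(z,s.x.round(4),np.abs(s.fun).mean(),np.abs(s.fun).max())
box*=np.array([.93,.985,1])
s=least_squares(res,[.494,-.357,.105,1.77],loss='soft_l1',x_scale=[.01,.01,.01,.1],diff_step=1e-3);print('small',s.x.round(4),np.abs(s.fun).mean())
E
python3 f2.py | tail -3
```

```text
0.103 [ 0.4911 -0.3597  1.829 ] 0.6247505347380106 2.389322684908501
0.105 [ 0.4906 -0.3598  1.83  ] 0.7848842703498226 2.976819223059843
small [ 0.491  -0.3598  0.1026  1.8275] 0.555039430976412
```

{"fn": "play_rows", "kwargs": {
  "rows": [
    {"x": 1.3,"y": 2.1,"z": -4,"roll": 0.03,"grip": 8.5},
    {"x": 2.6,"y": 4.3,"z": -8,"roll": 0.047,"grip": 8.5},
    {"x": 2.6,"y": 4.3,"z": -12,"roll": 0.047,"grip": 8.5},
    {"x": 2.6,"y": 4.3,"z": -14,"roll": 0.047,"grip": 8.5},
    {"x": 2.6,"y": 4.3,"z": -16,"roll": 0.047,"grip": 8.5},
    {"x": 2.6,"y": 4.3,"z": -18,"roll": 0.047,"grip": 8.5},
    {"x": 2.6,"y": 4.3,"z": -19.5,"roll": 0.047,"grip": 8.5},
    {"x": 2.6,"y": 4.3,"z": -20.2,"roll": 0.047,"grip": 8.5},
    {"x": 2.6,"y": 4.3,"z": -20.2,"roll": 0.047,"grip": 8.5},
    {"x": 2.6,"y": 4.3,"z": -20.2,"roll": 0.047,"grip": 6}
  ]
}}

```text
t: 7.45
tcp_pos: [0.4912, -0.3601, 0.1271]
tool_rot: [-0.129, 0.992, 0.001, -0.0]
force: [-0.3, -0.0, 0.4]
finger_gap: 0.853
```

```bash
python3 - <<'E'
from h import *
view('w9',[]); snap('side','s9')
s=cv2.imread('pics/s9.png'); w=cv2.imread('pics/w9.png')
cv2.imwrite('pics/c9.png',np.hstack([cv2.resize(s[200:350,300:500],(533,400),interpolation=3),cv2.resize(w[200:400,220:420],(260,260))[:260].repeat(1,0) if 0 else cv2.copyMakeBorder(cv2.resize(w[200:400,220:420],(266,266)),0,134,0,0,0)]))
x=manip.sense();print(x['q'].round(3))
E
```

```text
7.5 [ 0.4913 -0.3604  0.1274] [-1.288e-01  9.917e-01  7.000e-04 -2.000e-04] [-0.57 -0.35  0.63]
[-8.170e-01  6.610e-01  1.573e+00  1.000e-03  9.090e-01 -2.646e+00]
```

View pics/c9.png

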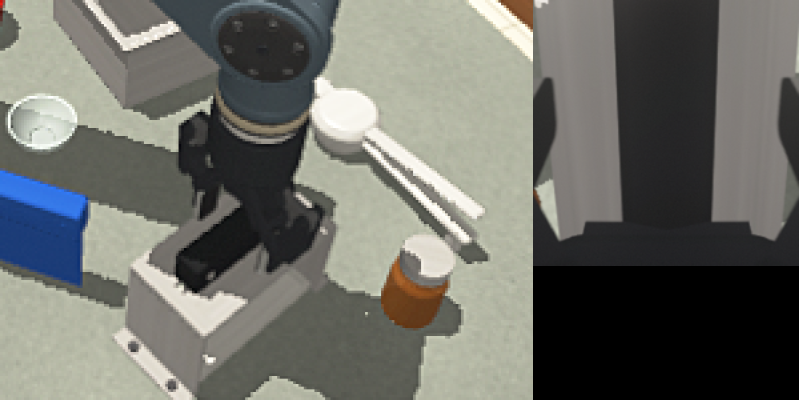

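The handle is centred between the open fingers. Closing now.

{"fn": "play_rows", "kwargs": {
  "grip_force": 70,
  "rows": [
    {"x": 0,"y": 0,"z": -0.1,"roll": 0,"grip": 4},
    {"x": 0,"y": 0,"z": -0.1,"roll": 0,"grip": 2},
    {"x": 0,"y": 0,"z": -0.1,"roll": 0,"grip": 2},
    {"x": 0,"y": 0,"z": -0.1,"roll": 0,"grip": 2},
    {"x": 0,"y": 0,"z": -0.1,"roll": 0,"grip": 2},
    {"x": 0,"y": 0,"z": -0.1,"roll": 0,"grip": 2},
    {"x": 0,"y": 0,"z": -0.1,"roll": 0,"grip": 2}
  ]
}}

```text
t: 8.25
tcp_pos: [0.4916, -0.3608, 0.1273]
tool_rot: [-0.129, 0.992, 0.0, 0.0]
force: [-0.4, 0.3, 4.9]
finger_gap: 0.316
```

{"fn": "play_rows", "kwargs": {
  "rows": [
    {"x": 0,"y": 0,"z": 0.5,"roll": 0,"grip": 2},
    {"x": 0,"y": 0,"z": 1,"roll": 0,"grip": 2},
    {"x": 0,"y": 0,"z": 3,"roll": 0,"grip": 2},
    {"x": 0,"y": 0,"z": 5,"roll": 0,"grip": 2},
    {"x": 0,"y": 0,"z": 8,"roll": 0,"grip": 2},
    {"x": 0,"y": 0,"z": 11,"roll": 0,"grip": 2},
    {"x": 0,"y": 0,"z": 14,"roll": 0,"grip": 2},
    {"x": 0,"y": 0,"z": 14,"roll": 0,"grip": 2},
    {"x": 0,"y": 0,"z": 14,"roll": 0,"grip": 2}
  ]
}}

```text
t: 9.15
tcp_pos: [0.4912, -0.3605, 0.2671]
tool_rot: [-0.129, 0.992, 0.0, 0.0]
force: [-0.3, -0.4, -3.3]
finger_gap: 0.318
```

```bash
python3 - <<'E'
from h import *
view('w10',[]); s=snap('side','s10')
x=manip.sense();print(x['force'],x['ft_torque'],x['finger_gap'])
cv2.imwrite('pics/c10.png',cv2.resize(s[130:350,260:500,::-1],None,fx=2.5,fy=2.5,interpolation=3))
E
```

```text
9.2 [ 0.4907 -0.3599  0.2658] [-1.286e-01  9.917e-01  1.500e-03 -7.000e-04] [ 0.25 -0.19 -3.28]
[ 0.42153262 -0.30009522 -4.00226548] [-0.02598107  0.04836795  0.05446632] 0.31323315618205083
```

View pics/c10.png

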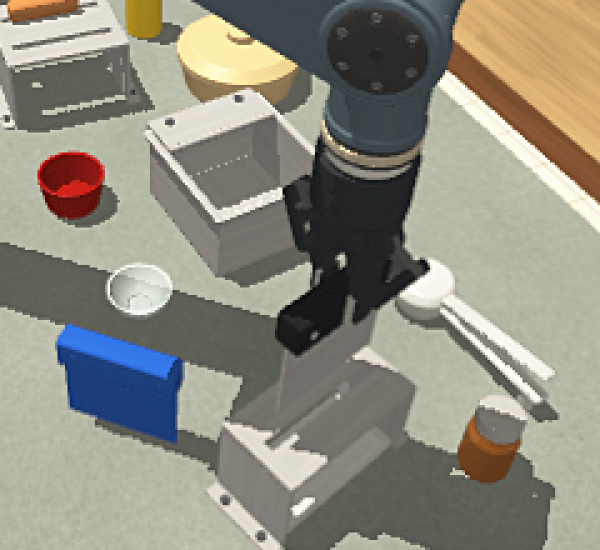

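View pics/w10.png

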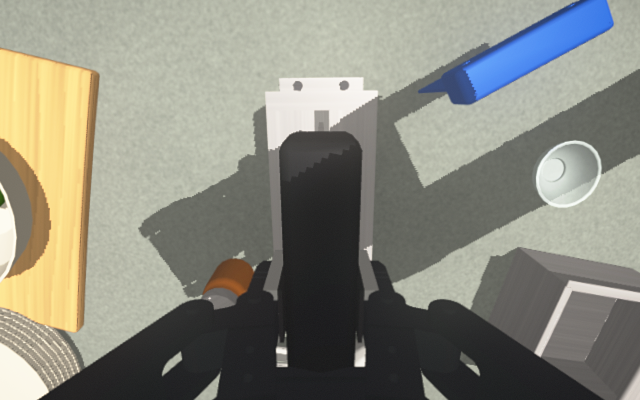

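```bash
python3 - <<'E'
from h import *
ci=json.load(open('pics/w10.json'))
tcp=np.array([.491,-.3602,.2665]); a=1.8285; ux=np.array([np.cos(a),np.sin(a),0]); uy=np.array([-np.sin(a),np.cos(a),0])
p=atz('wrist',(320,131),tcp[2]+.014,ci); print('near end along tool x:', (p-tcp)@uy,(p-tcp)@ux)
un=tcp-[0,0,.0223]
for n,X in dict(lowA=un+uy*.06-[0,0,.09],upA=un+uy*.06,lowB=un-uy*.06-[0,0,.09],endA=un+uy*.062+[0,0,.036]).items(): print(n,proj('side',X).round(1),((proj('side',X)-[260,130])*2.5).round(0))
E
```

```text
near end along tool x: 0.06436013449146105 0.00010052370634449866
lowA [369.9 294.7] [275. 412.]
upA [373.6 269.1] [284. 348.]
lowB [407.  266.7] [367. 342.]
endA [374.5 258.2] [286. 321.]
```

{"fn": "play_rows", "kwargs": {
  "rows": [
    {"x": 1,"y": 4,"z": 0,"roll": -0.03,"grip": 2},
    {"x": 2,"y": 8,"z": 0,"roll": -0.06,"grip": 2},
    {"x": 3.5,"y": 12,"z": 0,"roll": -0.09,"grip": 2},
    {"x": 5,"y": 16,"z": 0,"roll": -0.12,"grip": 2},
    {"x": 6,"y": 20,"z": 0,"roll": -0.15,"grip": 2},
    {"x": 7,"y": 24,"z": 0,"roll": -0.18,"grip": 2},
    {"x": 8.5,"y": 28,"z": 0,"roll": -0.197,"grip": 2},
    {"x": 10,"y": 32,"z": 0,"roll": -0.197,"grip": 2},
    {"x": 10.8,"y": 35,"z": 0,"roll": -0.197,"grip": 2},
    {"x": 10.8,"y": 36.6,"z": 0,"roll": -0.197,"grip": 2},
    {"x": 10.8,"y": 36.6,"z": 0,"roll": -0.197,"grip": 2},
    {"x": 10.8,"y": 36.6,"z": 0,"roll": -0.197,"grip": 2},
    {"x": 10.8,"y": 36.6,"z": 0,"roll": -0.197,"grip": 2}
  ]
}}

```text
t: 10.55
tcp_pos: [0.5981, 0.0047, 0.2647]
tool_rot: [-0.03, 1.0, 0.002, -0.001]
force: [0.1, -0.7, -2.8]
finger_gap: 0.319
```

```bash
python3 - <<'E'
from h import *
view('w11',[]); s=snap('side','s11'); t=snap('top','t11')
cv2.imwrite('pics/c11.png',np.hstack([cv2.resize(s[100:250,260:460,::-1],None,fx=2.5,fy=2.5,interpolation=3),cv2.resize(t[100:250,260:370,::-1],None,fx=2.5,fy=2.5,interpolation=3)]))
print(manip.sense()['q'].round(3))
E
```

```text
10.6 [0.5982 0.0046 0.2649] [-0.0295  0.9996  0.0019 -0.0012] [-0.65 -0.42 -2.22]
[-0.18   0.474  1.481  0.004  1.189 -1.811]
```

View pics/c11.png

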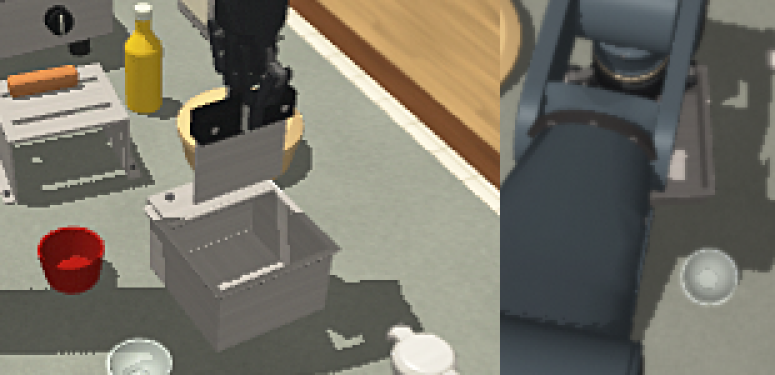

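View pics/w11.png

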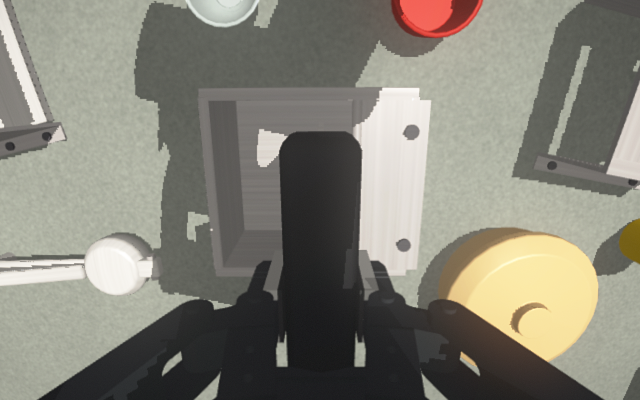

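{"fn": "play_rows", "kwargs": {
  "rows": [
    {"x": 0,"y": 0,"z": -2.5,"roll": 0,"grip": 2},
    {"x": 0,"y": 0,"z": -5,"roll": 0,"grip": 2},
    {"x": 0,"y": 0,"z": -7.5,"roll": 0,"grip": 2},
    {"x": 0,"y": 0,"z": -10,"roll": 0,"grip": 2},
    {"x": 0,"y": 0,"z": -12,"roll": 0,"grip": 2},
    {"x": 0,"y": 0,"z": -13,"roll": 0,"grip": 2},
    {"x": 0,"y": 0,"z": -13,"roll": 0,"grip": 2},
    {"x": 0,"y": 0,"z": -13,"roll": 0,"grip": 2}
  ]
}}

```text
t: 11.5
tcp_pos: [0.5991, 0.0043, 0.1359]
tool_rot: [-0.029, 1.0, 0.002, -0.0]
force: [-0.0, 0.2, -2.9]
finger_gap: 0.316
```

```bash
python3 - <<'E'
from h import *
view('w12',[]); s=snap('side','s12')
print(manip.sense()['force'],manip.sense()['ft_torque'])
w=cv2.imread('pics/w12.png')
cv2.imwrite('pics/c12.png',np.hstack([cv2.resize(s[110:230,290:420,::-1],None,fx=3,fy=3,interpolation=3),cv2.resize(w[60:300,200:450],None,fx=1.5,fy=1.5)]))
E
```

```text
11.55 [0.5994 0.0044 0.1363] [-2.930e-02  9.996e-01  1.800e-03  3.000e-04] [-0.57  0.15 -3.02]
[ 0.31347287 -0.26155143 -3.02823598] [ 0.02030846  0.02767806 -0.03701083]
```

View pics/c12.png

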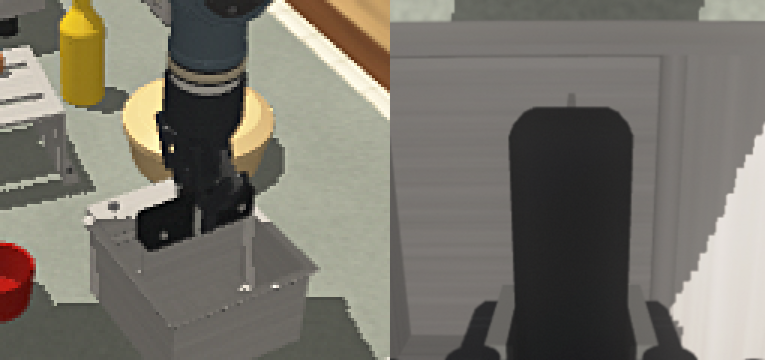

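{"fn": "play_rows", "kwargs": {
  "rows": [
    {"x": -0.1,"y": 0.8,"z": -0.3,"roll": 0.003,"grip": 2},
    {"x": -0.2,"y": 1.6,"z": -0.3,"roll": 0.003,"grip": 2},
    {"x": -0.25,"y": 2.2,"z": -0.3,"roll": 0.003,"grip": 2},
    {"x": -0.25,"y": 2.4,"z": -0.3,"roll": 0.003,"grip": 2},
    {"x": -0.25,"y": 2.4,"z": -0.3,"roll": 0.003,"grip": 2}
  ]
}}

```text
t: 12.1
tcp_pos: [0.5968, 0.0289, 0.1337]
tool_rot: [-0.031, 1.0, 0.002, 0.0]
force: [-0.4, -0.9, -3.0]
finger_gap: 0.318
```

```bash
python3 - <<'E'
from h import *
view('w13',[])
for i in range(3):
  s=manip.sense(); print(s['force'].round(2),s['ft_torque'].round(3)); snapshot('side') if i<2 else 0
w=cv2.imread('pics/w13.png')
cv2.imwrite('pics/c13.png',cv2.resize(w[60:300,200:450],None,fx=2.4,fy=2.4))
E
```

```text
12.15 [0.597  0.0289 0.1336] [-3.110e-02  9.995e-01  1.800e-03  6.000e-04] [-0.72 -0.91 -4.03]
[-0.72 -0.91 -4.03] [-0.008 -0.016 -0.037]
[ 0.4   0.43 -2.73] [-0.009 -0.002 -0.02 ]
[-0.08  0.8  -3.51] [ 0.031 -0.015 -0.042]
```

View pics/c13.png

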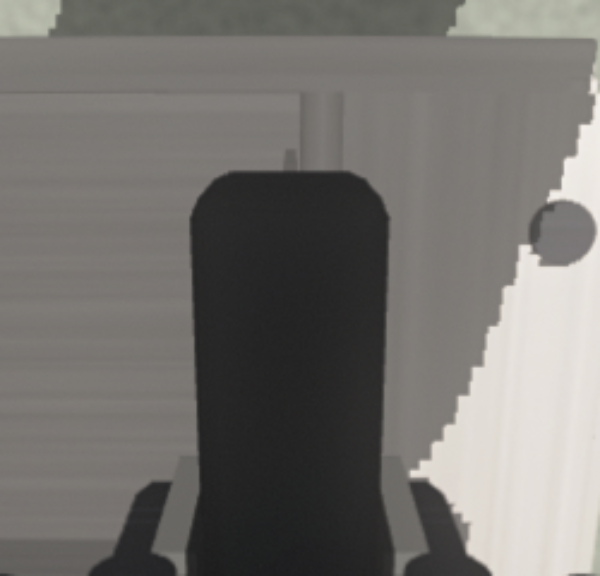

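About 1 mm of gap is left between the blade end at (297,160) and the hem edge at (301,160). I'll go on in small steps.

{"fn": "play_rows", "kwargs": {
  "rows": [
    {"x": 0,"y": 0.1,"z": 0,"roll": 0,"grip": 2},
    {"x": -0.01,"y": 0.2,"z": 0,"roll": 0,"grip": 2},
    {"x": -0.01,"y": 0.2,"z": 0,"roll": 0,"grip": 2}
  ]
}}

```text
t: 12.55
tcp_pos: [0.5971, 0.0292, 0.1335]
tool_rot: [-0.031, 1.0, 0.001, 0.001]
force: [-1.0, -5.5, -2.5]
finger_gap: 0.318
```

```bash
cat >> h.py <<'E'
def forces(n=3):
    F=[];
    for i in range(n):
        s=manip.sense(); F.append(np.r_[s['force'],s['ft_torque'],s['tcp_pos']]); snapshot('side')
    m=np.mean(F,0); print(s['t'],'F',m[:3].round(2),'T',m[3:6].round(3),'tcp',m[6:].round(4),s['tool_rot'].round(4),s['finger_gap'])
E
python3 -c "
from h import *
forces()"
```

```text
12.65 F [-0.93 -5.09 -2.85] T [-0.962  0.085 -0.146] tcp [0.5971 0.0292 0.1335] [-3.080e-02  9.995e-01  8.000e-04  6.000e-04] 0.3143918337454653
```

{"fn": "play_rows", "kwargs": {
  "rows": [
    {"x": -0.01,"y": 0.17,"z": 0,"roll": -0.008,"grip": 2},
    {"x": -0.01,"y": 0.17,"z": 0,"roll": -0.008,"grip": 2},
    {"x": -0.01,"y": 0.17,"z": 0,"roll": -0.008,"grip": 2}
  ]
}}

```text
t: 13.0
tcp_pos: [0.5971, 0.0292, 0.1334]
tool_rot: [-0.028, 1.0, -0.001, 0.001]
force: [-1.0, -6.3, -2.6]
finger_gap: 0.316
```

```bash
python3 -c "
from h import *
forces()"
```

```text
13.1 F [-0.68 -5.74 -2.79] T [-1.034  0.119  0.248] tcp [0.5971 0.0292 0.1335] [-2.770e-02  9.996e-01 -7.000e-04  6.000e-04] 0.3123729668029338
```

{"fn": "play_rows", "kwargs": {
  "rows": [
    {"x": -0.01,"y": 0.17,"z": 0,"roll": 0.004,"grip": 2},
    {"x": -0.01,"y": 0.17,"z": 0,"roll": 0.004,"grip": 2},
    {"x": -0.01,"y": 0.17,"z": 0,"roll": 0.004,"grip": 2}
  ]
}}

```text
t: 13.45
tcp_pos: [0.5971, 0.0294, 0.1335]
tool_rot: [-0.03, 1.0, -0.002, 0.001]
force: [-0.6, -5.4, -2.3]
finger_gap: 0.316
```

```bash
python3 -c "
from h import *
forces()"
```

```text
13.55 F [-0.53 -5.28 -2.58] T [-1.016  0.083  0.009] tcp [0.5971 0.0294 0.1335] [-3.000e-02  9.995e-01 -1.900e-03  5.000e-04] 0.3189286904503592
```

{"fn": "play_rows", "kwargs": {
  "rows": [
    {"x": -0.01,"y": 0.17,"z": 0.3,"roll": 0,"grip": 2},
    {"x": -0.01,"y": 0.17,"z": 0.8,"roll": 0,"grip": 2},
    {"x": -0.01,"y": 0.18,"z": 1.3,"roll": 0,"grip": 2},
    {"x": -0.01,"y": 0.18,"z": 1.8,"roll": 0,"grip": 2},
    {"x": -0.01,"y": 0.18,"z": 2.3,"roll": 0,"grip": 2},
    {"x": -0.01,"y": 0.19,"z": 2.8,"roll": 0,"grip": 2},
    {"x": -0.01,"y": 0.19,"z": 3.3,"roll": 0,"grip": 2},
    {"x": -0.01,"y": 0.2,"z": 3.8,"roll": 0,"grip": 2},
    {"x": -0.01,"y": 0.2,"z": 4.3,"roll": 0,"grip": 2},
    {"x": -0.01,"y": 0.2,"z": 4.8,"roll": 0,"grip": 2}
  ]
}}

```text
t: 14.6
tcp_pos: [0.5968, 0.0298, 0.1809]
tool_rot: [-0.03, 1.0, -0.003, -0.0]
force: [0.4, -3.8, -6.3]
finger_gap: 0.315
```

```bash
python3 -c "
from h import *
forces(1)"
```

```text
14.6 F [ 0.38 -3.83 -6.26] T [-1.175 -0.105 -0.076] tcp [0.5968 0.0298 0.1809] [-0.0302  0.9995 -0.0033 -0.    ] 0.3147822116110737
```

{"fn": "play_rows", "kwargs": {
  "rows": [
    {"x": 0,"y": 0.19,"z": 0.5,"roll": 0,"grip": 2},
    {"x": 0,"y": 0.2,"z": 1.0,"roll": 0,"grip": 2},
    {"x": 0,"y": 0.2,"z": 1.5,"roll": 0,"grip": 2},
    {"x": 0,"y": 0.21,"z": 2.0,"roll": 0,"grip": 2},
    {"x": 0,"y": 0.21,"z": 2.5,"roll": 0,"grip": 2},
    {"x": 0,"y": 0.22,"z": 3.0,"roll": 0,"grip": 2},
    {"x": 0,"y": 0.22,"z": 3.5,"roll": 0,"grip": 2},
    {"x": 0,"y": 0.22,"z": 4.0,"roll": 0,"grip": 2},
    {"x": 0,"y": 0.22,"z": 4.5,"roll": 0,"grip": 2},
    {"x": 0,"y": 0.22,"z": 5.0,"roll": 0,"grip": 2},
    {"x": 0,"y": 0.1,"z": 5.5,"roll": 0,"grip": 2},
    {"x": 0,"y": 0.0,"z": 6,"roll": 0,"grip": 2}
  ]
}}

```text
t: 15.85
tcp_pos: [0.5971, 0.0301, 0.2422]
tool_rot: [-0.03, 1.0, -0.003, 0.0]
force: [0.5, -0.8, -2.7]
finger_gap: 0.317
```

```bash
python3 -c "
from h import *
forces(2)
s=snap('side','s14'); cv2.imwrite('pics/c14.png',cv2.resize(s[70:230,260:460,::-1],None,fx=3,fy=3,interpolation=3)); print(manip.sense()['q'].round(3))"
```

```text
15.9 F [-0.05 -0.69 -2.91] T [-0.016  0.026  0.002] tcp [0.5973 0.0299 0.2427] [-0.0303  0.9995 -0.0035  0.0013] 0.31846785609167816
[-0.134  0.497  1.51  -0.007  1.131 -1.762]
```

View pics/c14.png

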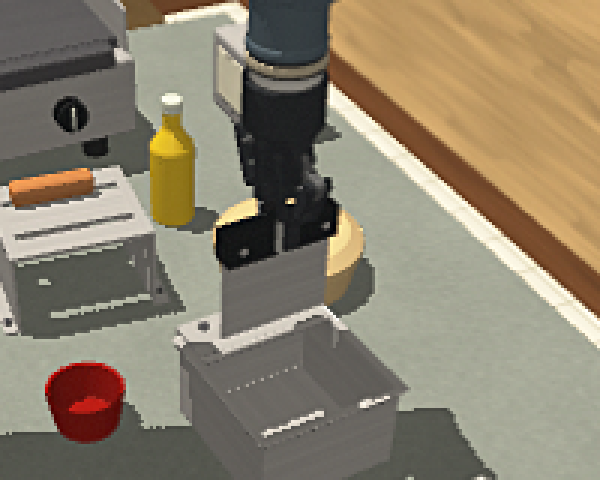

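{"fn": "play_rows", "kwargs": {
  "rows": [
    {"x": 0,"y": -0.8,"z": 1,"roll": -0.05,"grip": 2},
    {"x": 0,"y": -1.6,"z": 2,"roll": -0.18,"grip": 2},
    {"x": 0,"y": -2.5,"z": 2.5,"roll": -0.33,"grip": 2},
    {"x": 0,"y": -2.5,"z": 2.5,"roll": -0.48,"grip": 2},
    {"x": 0,"y": -2.5,"z": 2.5,"roll": -0.63,"grip": 2},
    {"x": 0,"y": -2.5,"z": 2.5,"roll": -0.78,"grip": 2},
    {"x": 0,"y": -2.5,"z": 2.5,"roll": -0.93,"grip": 2},
    {"x": 0,"y": -2.5,"z": 2.5,"roll": -1.08,"grip": 2},
    {"x": 0,"y": -2.5,"z": 2.5,"roll": -1.23,"grip": 2},
    {"x": 0,"y": -2.5,"z": 2.5,"roll": -1.38,"grip": 2},
    {"x": 0,"y": -2.5,"z": 2.5,"roll": -1.53,"grip": 2},
    {"x": 0,"y": -2.5,"z": 2.5,"roll": -1.68,"grip": 2},
    {"x": 0,"y": -2.5,"z": 2.5,"roll": -1.83,"grip": 2},
    {"x": 0,"y": -2.5,"z": 2.5,"roll": -1.98,"grip": 2},
    {"x": 0,"y": -2.5,"z": 2.5,"roll": -2.13,"grip": 2},
    {"x": 0,"y": -2.5,"z": 2.5,"roll": -2.28,"grip": 2},
    {"x": 0,"y": -2.5,"z": 2.5,"roll": -2.43,"grip": 2},
    {"x": 0,"y": -2.5,"z": 2.5,"roll": -2.58,"grip": 2},
    {"x": 0,"y": -2.5,"z": 2.5,"roll": -2.73,"grip": 2},
    {"x": 0,"y": -2.5,"z": 2.5,"roll": -2.86,"grip": 2}
  ]
}}

```text
t: 18.0
tcp_pos: [0.5971, 0.0049, 0.2669]
tool_rot: [0.986, 0.167, -0.002, -0.003]
force: [0.0, 1.1, -2.5]
finger_gap: 0.319
```

```bash
python3 -c "
from h import *
s=manip.sense();print(s['tcp_pos'],s['tool_rot'].round(4),s['q'].round(3)); q=s['tool_rot'];from scipy.spatial.transform import Rotation as R
y=R.from_quat(q).as_matrix()[:,1];print(np.arctan2(y[1],y[0]), 'need', -np.pi/2+.0593-np.arctan2(y[1],y[0]))"
```

```text
[0.59707402 0.00487737 0.26688317] [ 0.9859  0.1673 -0.0018 -0.0034] [-0.181  0.471  1.481  0.006  1.195  1.051]
-1.2346468824252157 need -0.27684944436968095
```

{"fn": "play_rows", "kwargs": {
  "rows": [
    {"x": -0.1,"y": 0,"z": 0,"roll": -0.14,"grip": 2},
    {"x": -0.25,"y": 0,"z": -1,"roll": -0.277,"grip": 2},
    {"x": -0.25,"y": 0,"z": -2,"roll": -0.277,"grip": 2},
    {"x": -0.25,"y": 0,"z": -3,"roll": -0.277,"grip": 2},
    {"x": -0.25,"y": 0,"z": -4,"roll": -0.277,"grip": 2}
  ]
}}

```text
t: 18.5
tcp_pos: [0.5944, 0.0049, 0.2258]
tool_rot: [1.0, 0.031, -0.002, -0.004]
force: [-0.4, -0.1, -1.9]
finger_gap: 0.317
```

```bash
python3 -c "
from h import *
view('w15',[]); s=snap('side','s15'); w=cv2.imread('pics/w15.png')
forces(1)
cv2.imwrite('pics/c15.png',np.hstack([cv2.resize(s[80:230,270:450,::-1],None,fx=2.2,fy=2.2,interpolation=3),cv2.resize(w[50:350,150:500],(385,330))]))"
```

```text
18.55 [0.5934 0.0051 0.224 ] [ 0.9995  0.0303 -0.0033 -0.0041] [-0.89  0.43 -4.11]
18.6 F [-0.03 -0.68 -3.66] T [ 0.029  0.043 -0.033] tcp [0.5934 0.0051 0.2248] [ 0.9995  0.0301 -0.0034 -0.0041] 0.31372764596897024
```

View pics/c15.png

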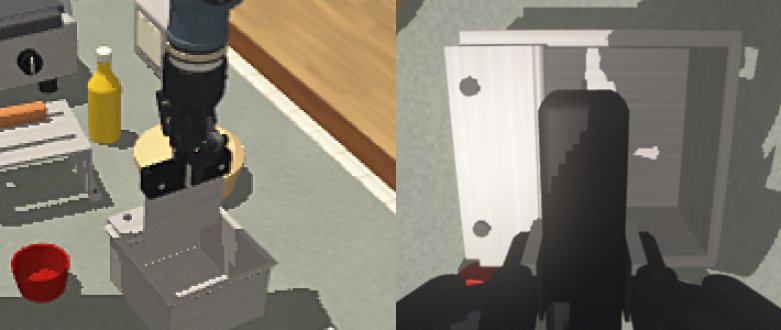

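{"fn": "play_rows", "kwargs": {
  "rows": [
    {"x": 0.1,"y": 0,"z": -2.5,"roll": 0,"grip": 2},
    {"x": 0.1,"y": 0,"z": -5,"roll": 0,"grip": 2},
    {"x": 0.1,"y": 0,"z": -7.5,"roll": 0,"grip": 2},
    {"x": 0.1,"y": 0,"z": -9,"roll": 0,"grip": 2},
    {"x": 0.1,"y": 0,"z": -9.2,"roll": 0,"grip": 2},
    {"x": 0.1,"y": 0.7,"z": -9.2,"roll": 0,"grip": 2},
    {"x": 0.1,"y": 1.4,"z": -9.2,"roll": 0,"grip": 2},
    {"x": 0.1,"y": 2,"z": -9.2,"roll": 0,"grip": 2},
    {"x": 0.1,"y": 2.2,"z": -9.2,"roll": 0,"grip": 2},
    {"x": 0.1,"y": 2.2,"z": -9.2,"roll": 0,"grip": 2}
  ]
}}

```text
t: 19.65
tcp_pos: [0.5952, 0.0276, 0.1343]
tool_rot: [1.0, 0.031, -0.002, -0.004]
force: [-0.4, 0.9, -3.2]
finger_gap: 0.318
```

```bash
python3 -c "
from h import *
forces(2)
view('w16',[]); w=cv2.imread('pics/w16.png');cv2.imwrite('pics/c16.png',cv2.resize(w[60:260,200:450],None,fx=2.4,fy=2.4))"
```

```text
19.7 F [-0.11  0.31 -2.85] T [-0.015 -0.004  0.024] tcp [0.5952 0.0275 0.1342] [ 0.9995  0.0304 -0.0021 -0.0038] 0.3148068778024206
19.8 [0.5951 0.0269 0.1339] [ 0.9995  0.0301 -0.0023 -0.0038] [ 0.25  0.36 -3.12]
```

View pics/c16.png

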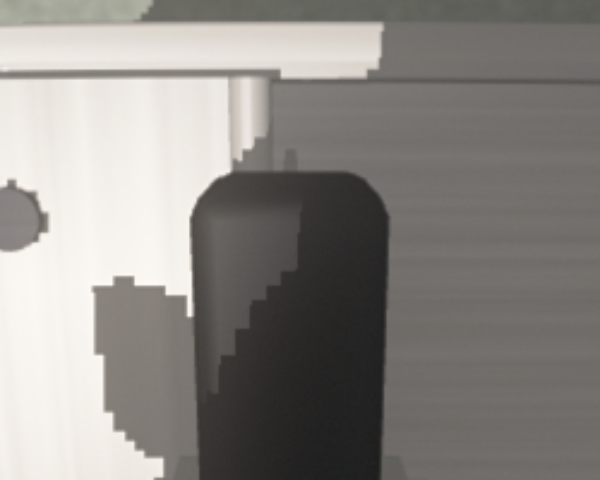

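{"fn": "play_rows", "kwargs": {
  "rows": [
    {"x": 0.1,"y": 0.15,"z": 0,"roll": 0,"grip": 2},
    {"x": 0.1,"y": 0.25,"z": 0,"roll": 0,"grip": 2},
    {"x": 0.1,"y": 0.35,"z": 0,"roll": 0,"grip": 2},
    {"x": 0.1,"y": 0.35,"z": 0,"roll": 0,"grip": 2}
  ]
}}

```text
t: 20.2
tcp_pos: [0.5964, 0.0292, 0.134]
tool_rot: [1.0, 0.03, -0.002, -0.003]
force: [0.9, -4.3, -3.3]
finger_gap: 0.313
```

```bash
python3 -c "
from h import *
forces(2)"
```

```text
20.25 F [ 0.44 -5.09 -3.52] T [-0.97  -0.005 -0.096] tcp [0.5964 0.0292 0.134 ] [ 0.9995  0.0302 -0.0021 -0.0028] 0.3200440304008393
```

{"fn": "play_rows", "kwargs": {
  "rows": [
    {"x": 0,"y": 0.17,"z": 0,"roll": -0.002,"grip": 2},
    {"x": 0,"y": 0.17,"z": 0.4,"roll": -0.002,"grip": 2},
    {"x": 0,"y": 0.17,"z": 0.8,"roll": -0.002,"grip": 2},
    {"x": 0,"y": 0.17,"z": 1.3,"roll": -0.002,"grip": 2},
    {"x": 0,"y": 0.18,"z": 1.8,"roll": -0.002,"grip": 2},
    {"x": 0,"y": 0.18,"z": 2.3,"roll": -0.002,"grip": 2},
    {"x": 0,"y": 0.19,"z": 2.8,"roll": -0.002,"grip": 2},
    {"x": 0,"y": 0.19,"z": 3.3,"roll": -0.002,"grip": 2},
    {"x": 0,"y": 0.2,"z": 3.8,"roll": -0.002,"grip": 2},
    {"x": 0,"y": 0.2,"z": 4.3,"roll": -0.002,"grip": 2},
    {"x": 0,"y": 0.2,"z": 4.8,"roll": -0.002,"grip": 2}
  ]
}}

```text
t: 21.4
tcp_pos: [0.5959, 0.0294, 0.1812]
tool_rot: [1.0, 0.03, -0.003, -0.001]
force: [0.1, -5.4, -6.6]
finger_gap: 0.313
```

```bash
python3 -c "
from h import *
forces(1)"
```

```text
21.4 F [ 0.13 -5.43 -6.56] T [-1.431 -0.081  0.067] tcp [0.5959 0.0294 0.1812] [ 0.9996  0.0297 -0.0029 -0.0012] 0.31265296576756135
```

{"fn": "play_rows", "kwargs": {
  "rows": [
    {"x": 0,"y": 0.19,"z": 0.5,"roll": 0,"grip": 2},
    {"x": 0,"y": 0.19,"z": 1.0,"roll": 0,"grip": 2},
    {"x": 0,"y": 0.2,"z": 1.5,"roll": 0,"grip": 2},
    {"x": 0,"y": 0.2,"z": 2.0,"roll": 0,"grip": 2},
    {"x": 0,"y": 0.21,"z": 2.5,"roll": 0,"grip": 2},
    {"x": 0,"y": 0.22,"z": 3.0,"roll": 0,"grip": 2},
    {"x": 0,"y": 0.22,"z": 3.5,"roll": 0,"grip": 2},
    {"x": 0,"y": 0.22,"z": 4.0,"roll": 0,"grip": 2},
    {"x": 0,"y": 0.22,"z": 4.5,"roll": 0,"grip": 2},
    {"x": 0,"y": 0.22,"z": 5.0,"roll": 0,"grip": 2},
    {"x": 0,"y": 0.1,"z": 5.5,"roll": 0,"grip": 2},
    {"x": 0,"y": 0.0,"z": 7,"roll": 0,"grip": 2},
    {"x": 0,"y": 0.0,"z": 8.5,"roll": 0,"grip": 2}
  ]
}}

```text
t: 22.75
tcp_pos: [0.5958, 0.0297, 0.2674]
tool_rot: [1.0, 0.03, -0.003, -0.001]
force: [0.8, -0.8, -2.5]
finger_gap: 0.318
```

```bash
python3 -c "
from h import *
forces(1)
view('w17',[])
s=snap('side','s17'); w=cv2.imread('pics/w17.png')
cv2.imwrite('pics/c17.png',np.hstack([cv2.resize(s[60:230,270:450,::-1],None,fx=2.2,fy=2.2,interpolation=3),cv2.resize(w[50:390,150:500],(385,374))]))"
```

```text
22.75 F [ 0.77 -0.78 -2.54] T [ 0.002 -0.015 -0.035] tcp [0.5958 0.0297 0.2674] [ 0.9996  0.0298 -0.0031 -0.0014] 0.31782751801355363
22.85 [0.5977 0.0295 0.2695] [ 9.996e-01  2.980e-02  1.000e-04 -9.000e-04] [-0.02  1.24 -2.52]
```

View pics/c17.png

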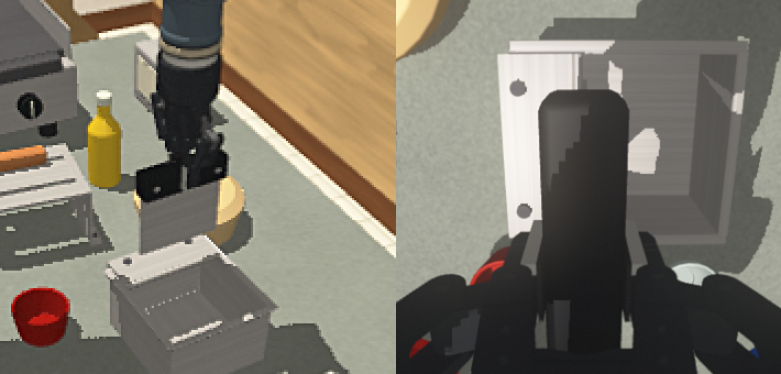

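{"fn": "play_rows", "kwargs": {
  "rows": [
    {"x": -1.5,"y": 3,"z": 1,"roll": -0.03,"grip": 2},
    {"x": -3,"y": 7,"z": 1,"roll": -0.06,"grip": 2},
    {"x": -4.5,"y": 11,"z": 1,"roll": -0.09,"grip": 2},
    {"x": -6.5,"y": 15,"z": 1,"roll": -0.12,"grip": 2},
    {"x": -8,"y": 19,"z": 1,"roll": -0.15,"grip": 2},
    {"x": -9.5,"y": 23,"z": 1,"roll": -0.164,"grip": 2},
    {"x": -11,"y": 26,"z": 1,"roll": -0.164,"grip": 2},
    {"x": -11.2,"y": 27.5,"z": 1,"roll": -0.164,"grip": 2},
    {"x": -11.2,"y": 27.5,"z": 1,"roll": -0.164,"grip": 2},
    {"x": -11.2,"y": 27.5,"z": 1,"roll": -0.164,"grip": 2}
  ]
}}

```text
t: 23.9
tcp_pos: [0.485, 0.3041, 0.2777]
tool_rot: [0.999, -0.052, -0.001, -0.001]
force: [0.8, -0.7, -3.0]
finger_gap: 0.319
```

```bash
python3 -c "
from h import *
forces(1)
view('w18',[]); s=snap('side','s18'); print(manip.sense()['q'].round(3))
cv2.imwrite('pics/c18.png',cv2.resize(s[60:230,190:370,::-1],None,fx=3,fy=3,interpolation=3))"
```

```text
23.9 F [ 0.78 -0.71 -2.97] T [-0.06   0.004 -0.027] tcp [0.485  0.3041 0.2777] [ 9.987e-01 -5.190e-02 -1.200e-03 -5.000e-04] 0.319455811826323
24.0 [0.4854 0.3034 0.2778] [ 9.986e-01 -5.290e-02 -1.200e-03 -7.000e-04] [-0.46 -0.48 -2.73]
[0.362 0.423 1.532 0.003 1.188 2.038]
```

View pics/w18.png

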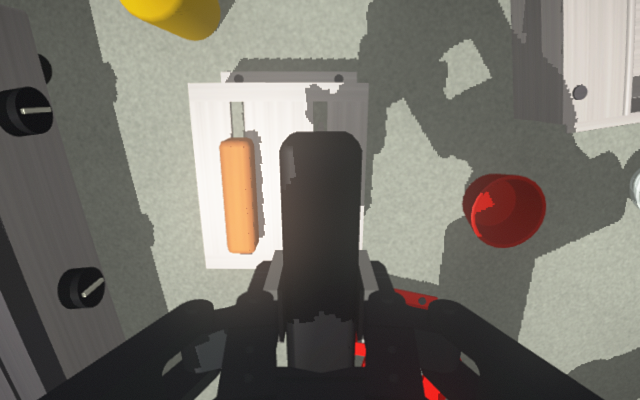

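View pics/c18.png

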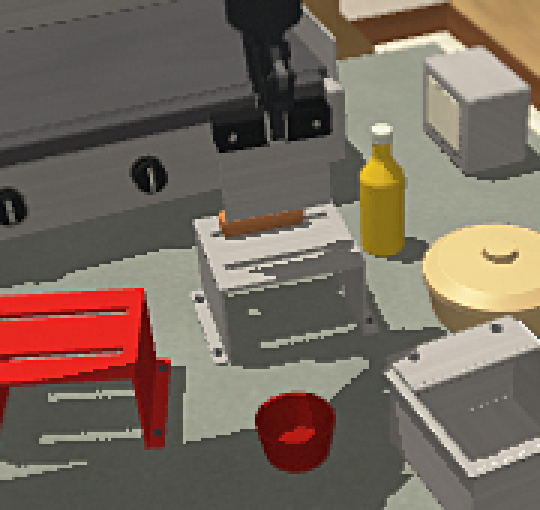

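```bash
python3 - <<'E'
from h import *
ci=json.load(open('pics/w18.json')); c=np.array([.4868,.3051,.1043]); d=np.array([np.cos(-.105),np.sin(-.105),0]); n=np.array([-d[1],d[0],0])
for s in(-1,1): print('far slot corner pred',proj('wrist',c+d*.07+n*.006*s,ci).round(1))
print('far point of slot obs ->',[atz('wrist',p,.1045,ci).round(4) for p in((313,101),(327,101))], (c+d*.07).round(4))
# blade bottom end seen? lower far corner pred in side
tcp=np.array([.4854,.3036,.2778]); 
for s in(-1,1):
  X=tcp+d*(.0015+.06*s)-[0,0,.0223+.09]; print('blade low',((proj('side',X)-[190,60])*3).round(0))
w=cv2.imread('pics/w18.png'); cv2.imwrite('pics/c19.png',cv2.resize(w[70:150,260:380],None,fx=6,fy=6,interpolation=0))
E
```

```text
far slot corner pred [326.4 101.5]
far slot corner pred [312.  101.6]
far point of slot obs -> [array([0.5574, 0.3028, 0.1045]), array([0.5562, 0.2912, 0.1045])] [0.5564 0.2978 0.1043]
blade low [225. 221.]
blade low [329. 202.]
```

View pics/c19.png

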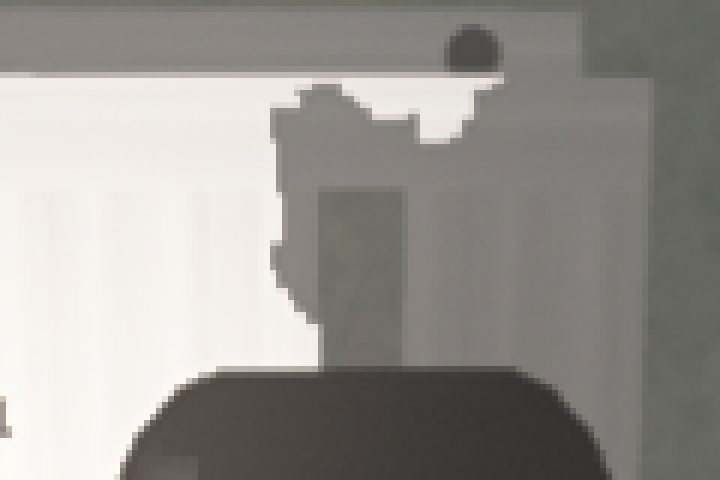

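{"fn": "play_rows", "kwargs": {
  "rows": [
    {"x": 0,"y": 0.15,"z": -2,"roll": 0,"grip": 2},
    {"x": 0,"y": 0.15,"z": -4,"roll": 0,"grip": 2},
    {"x": 0,"y": 0.15,"z": -5.5,"roll": 0,"grip": 2},
    {"x": 0,"y": 0.15,"z": -5.5,"roll": 0,"grip": 2},
    {"x": 0,"y": 0.15,"z": -5.5,"roll": 0,"grip": 2}
  ]
}}

```text
t: 24.55
tcp_pos: [0.4861, 0.304, 0.223]
tool_rot: [0.999, -0.054, -0.001, -0.001]
force: [-0.5, -0.9, -2.2]
finger_gap: 0.315
```

```bash
python3 -c "
from h import *
forces(1)
view('w20',[]); s=snap('side','s20'); w=cv2.imread('pics/w20.png')
cv2.imwrite('pics/c20.png',np.hstack([cv2.resize(s[90:190,230:330,::-1],None,fx=4,fy=4,interpolation=3),cv2.resize(w[40:140,260:360],None,fx=4,fy=4,interpolation=3)[:400]]))"
```

```text
24.55 F [-0.51 -0.89 -2.23] T [-0.044 -0.023 -0.06 ] tcp [0.4861 0.304  0.223 ] [ 9.986e-01 -5.380e-02 -1.200e-03 -7.000e-04] 0.31480909012583824
24.65 [0.4865 0.3046 0.224 ] [ 9.986e-01 -5.350e-02 -1.000e-04 -1.200e-03] [-0.34 -0.3  -2.64]
```

View pics/c20.png

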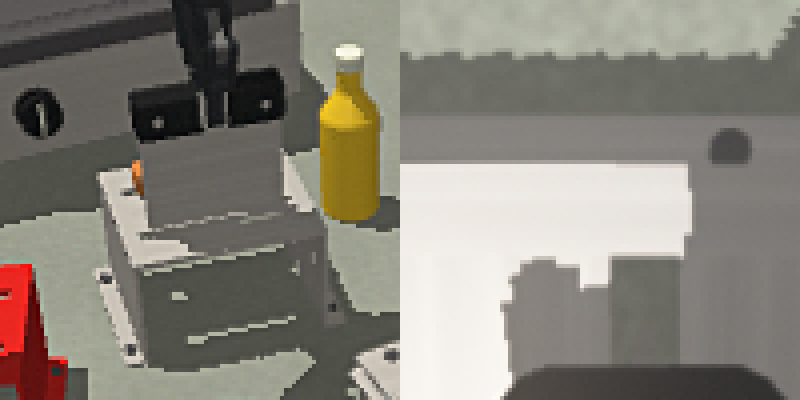

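```bash
python3 - <<'E'
from h import *
c=np.array([.4868,.3051,.1043]); a=-.106; d=np.array([np.cos(a),np.sin(a),0])
f=lambda X:((proj('side',X)-[230,90])*4+2).round(0)
print('slot ends',[f(c+d*.07*s) for s in(-1,1)])
tcp=np.array([.4863,.3043,.2235])
for o in(-.006,0,.0015): print(o,'blade low',[f(tcp+d*(o+.06*s)-[0,0,.1123]) for s in(-1,1)],'handle top ends',[f(tcp+d*(o+.062*s)+[0,0,.0137]) for s in(-1,1)],[f(tcp+d*(o+.062*s)+[0,0,-.0223]) for s in(-1,1)])
s=cv2.imread('pics/s20.png'); cv2.imwrite('pics/c21.png',cv2.resize(s[105:155,255:315],None,fx=12,fy=12,interpolation=0))
E
```

```text
slot ends [array([137., 239.]), array([294., 209.])]
-0.006 blade low [array([140., 232.]), array([276., 206.])] handle top ends [array([122., 101.]), array([272.,  76.])] [array([127., 141.]), array([274., 114.])]
0 blade low [array([147., 231.]), array([283., 205.])] handle top ends [array([130., 100.]), array([279.,  74.])] [array([134., 139.]), array([281., 113.])]
0.0015 blade low [array([149., 230.]), array([284., 204.])] handle top ends [array([132., 100.]), array([281.,  74.])] [array([136., 139.]), array([283., 113.])]
```

View pics/c21.png

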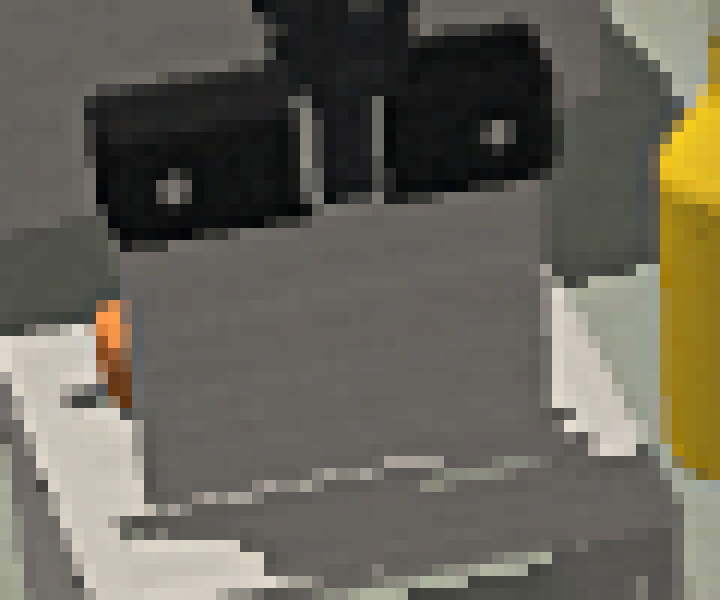

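{"fn": "play_rows", "kwargs": {
  "rows": [
    {"x": 0,"y": 0.05,"z": -0.5,"roll": 0,"grip": 2},
    {"x": 0,"y": 0.05,"z": -1,"roll": 0,"grip": 2},
    {"x": 0,"y": 0.05,"z": -1.5,"roll": 0,"grip": 2},
    {"x": 0,"y": 0.05,"z": -2,"roll": 0,"grip": 2}
  ]
}}

```text
t: 25.1
tcp_pos: [0.4862, 0.3053, 0.2036]
tool_rot: [0.999, -0.053, -0.0, -0.001]
force: [0.3, 0.6, -3.3]
finger_gap: 0.315
```

```bash
python3 -c "
from h import *
forces(1); view('w22',[]); s=snap('side','s22')
cv2.imwrite('pics/c22.png',cv2.resize(s[100:180,240:330,::-1],None,fx=6,fy=6,interpolation=3))"
```

```text
25.1 F [ 0.3   0.56 -3.27] T [-0.046 -0.003 -0.057] tcp [0.4862 0.3053 0.2036] [ 9.986e-01 -5.330e-02 -2.000e-04 -1.200e-03] 0.314634227527912
25.2 [0.4857 0.305  0.203 ] [ 9.986e-01 -5.330e-02 -1.100e-03 -8.000e-04] [ 0.17 -0.38 -3.12]
```

View pics/c22.png

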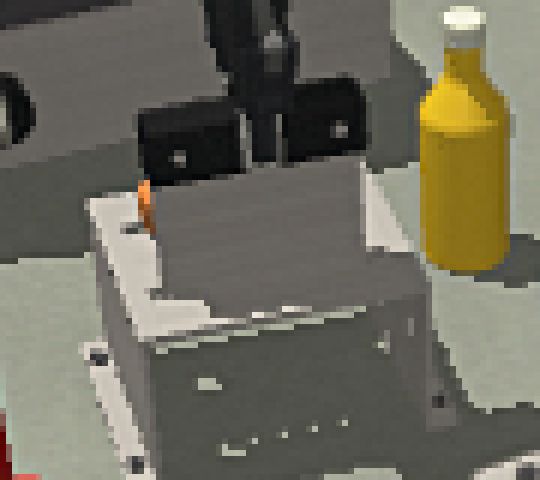

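The force hasn't changed with the blade 1.4 cm below the rack top, so it is in the slot. I'll keep lowering.

{"fn": "play_rows", "kwargs": {
  "rows": [
    {"x": 0,"y": 0,"z": -1,"roll": 0,"grip": 2},
    {"x": 0,"y": 0,"z": -2,"roll": 0,"grip": 2},
    {"x": 0,"y": 0,"z": -3,"roll": 0,"grip": 2},
    {"x": 0,"y": 0,"z": -4,"roll": 0,"grip": 2},
    {"x": 0,"y": 0,"z": -5,"roll": 0,"grip": 2},
    {"x": 0,"y": 0,"z": -6,"roll": 0,"grip": 2},
    {"x": 0,"y": 0,"z": -6.8,"roll": 0,"grip": 2},
    {"x": 0,"y": 0,"z": -7.2,"roll": 0,"grip": 2},
    {"x": 0,"y": 0,"z": -7.4,"roll": 0,"grip": 2},
    {"x": 0,"y": 0,"z": -7.5,"roll": 0,"grip": 2},
    {"x": 0,"y": 0,"z": -7.5,"roll": 0,"grip": 2}
  ]
}}

```text
t: 26.35
tcp_pos: [0.4862, 0.3052, 0.1286]
tool_rot: [0.999, -0.053, -0.0, -0.001]
force: [-0.8, 0.4, -2.8]
finger_gap: 0.318
```

```bash
python3 -c "
from h import *
forces(2)"
```

```text
26.4 F [-0.45  0.2  -2.69] T [ 0.01  -0.015  0.01 ] tcp [0.4863 0.3053 0.1287] [ 9.986e-01 -5.330e-02 -3.000e-04 -1.200e-03] 0.3125652795561517
```

{"fn": "play_rows", "kwargs": {
  "rows": [
    {"x": 0,"y": 0,"z": -0.1,"roll": 0,"grip": 2},
    {"x": 0,"y": 0,"z": -0.2,"roll": 0,"grip": 2},
    {"x": 0,"y": 0,"z": -0.2,"roll": 0,"grip": 2}
  ]
}}

```text
t: 26.75
tcp_pos: [0.4866, 0.3054, 0.1273]
tool_rot: [0.999, -0.053, 0.0, -0.001]
force: [0.3, 0.2, -0.7]
finger_gap: 0.313
```

```bash
python3 -c "
from h import *
forces(2)"
```

```text
26.8 F [-0.27 -0.08 -0.28] T [-0.05   0.05   0.025] tcp [0.4865 0.3054 0.1273] [ 9.986e-01 -5.330e-02  1.000e-04 -1.300e-03] 0.31668710223860647
```

The wrist load has gone from −3 N to about zero at TCP z 0.1273, the same height as in the rest. The handle is sitting on the rack top. Releasing to a limited opening and backing up.

{"fn": "play_rows", "kwargs": {
  "rows": [
    {"x": 0,"y": 0,"z": -0.05,"roll": 0,"grip": 3.2},
    {"x": 0,"y": 0,"z": -0.05,"roll": 0,"grip": 4},
    {"x": 0,"y": 0,"z": -0.05,"roll": 0,"grip": 4.6},
    {"x": 0,"y": 0,"z": -0.05,"roll": 0,"grip": 4.6},
    {"x": 0,"y": 0,"z": -0.05,"roll": 0,"grip": 4.6},
    {"x": 0,"y": 0,"z": 0,"roll": 0,"grip": 4.6}
  ]
}}

```text
t: 27.45
tcp_pos: [0.4865, 0.3054, 0.1272]
tool_rot: [0.999, -0.053, 0.0, -0.001]
force: [-0.1, -0.7, 0.4]
finger_gap: 0.539
```

```bash
python3 -c "
from h import *
forces(1); view('w23',[]); s=snap('side','s23'); w=cv2.imread('pics/w23.png')
cv2.imwrite('pics/c23.png',np.hstack([cv2.resize(s[90:190,230:330,::-1],None,fx=4,fy=4,interpolation=3),cv2.resize(w[60:360,170:470],(400,400))]))"
```

```text
27.45 F [-0.12 -0.69  0.37] T [-0.017  0.019 -0.044] tcp [0.4865 0.3054 0.1272] [ 0.9986 -0.0533  0.     -0.0013] 0.5392786641633626
27.55 [0.4866 0.3054 0.1273] [ 9.986e-01 -5.330e-02  2.000e-04 -1.400e-03] [ 0.73 -0.21  0.11]
```

View pics/c23.png

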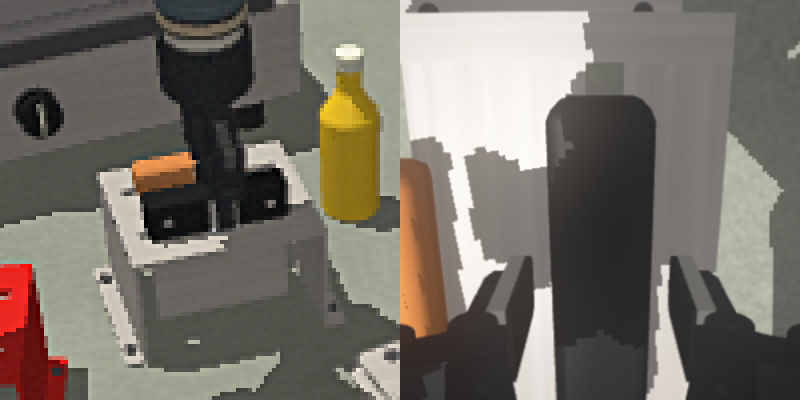

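The fingers are clear on both sides and the scraper hangs in the slot. Raising.

{"fn": "play_rows", "kwargs": {
  "rows": [
    {"x": 0,"y": 0,"z": 1,"roll": 0,"grip": 4.6},
    {"x": 0,"y": 0,"z": 2.5,"roll": 0,"grip": 4.6},
    {"x": 0,"y": 0,"z": 5,"roll": 0,"grip": 4.6},
    {"x": 0,"y": 0,"z": 9,"roll": 0,"grip": 4.6},
    {"x": 0,"y": 0,"z": 13,"roll": 0,"grip": 4.6},
    {"x": 0,"y": 0,"z": 17,"roll": 0,"grip": 4.6},
    {"x": -3,"y": -4,"z": 20,"roll": 0,"grip": 4.6},
    {"x": -3,"y": -8,"z": 20,"roll": 0,"grip": 4.6},
    {"x": -3,"y": -8,"z": 20,"roll": 0,"grip": 4.6},
    {"x": -3,"y": -8,"z": 20,"roll": 0,"grip": 4.6}
  ]
}}

```text
t: 28.6
tcp_pos: [0.4566, 0.2248, 0.3284]
tool_rot: [0.999, -0.054, 0.001, -0.002]
force: [0.1, -0.6, -0.4]
finger_gap: 0.54
```

```bash
python3 -c "
from h import *
forces(1); view('w24',['scraper','free_slot']); s=snap('side','s24'); t=snap('top','t24')
w=cv2.imread('pics/w24.png')
cv2.imwrite('pics/c24.png',np.hstack([cv2.resize(s[100:200,230:330,::-1],None,fx=4,fy=4,interpolation=3),cv2.resize(w[0:300,80:380],(400,400))]))"
```

```text
28.6 F [ 0.14 -0.6  -0.36] T [-0.018  0.021  0.026] tcp [0.4566 0.2248 0.3284] [ 9.985e-01 -5.430e-02  9.000e-04 -1.800e-03] 0.5401732268022553
w24 scraper [([242.4, 156.4], 0.72), ([238.2, 155.8], 0.37)]
w24 free_slot [([330.9, 366.5], 0.92), ([241.2, 152.8], 0.56), ([508.0, 10.3], 0.24)]
28.8 [0.4567 0.2262 0.327 ] [ 9.986e-01 -5.280e-02 -2.000e-04 -1.400e-03] [-0.93  0.63  1.18]
```

View pics/c24.png

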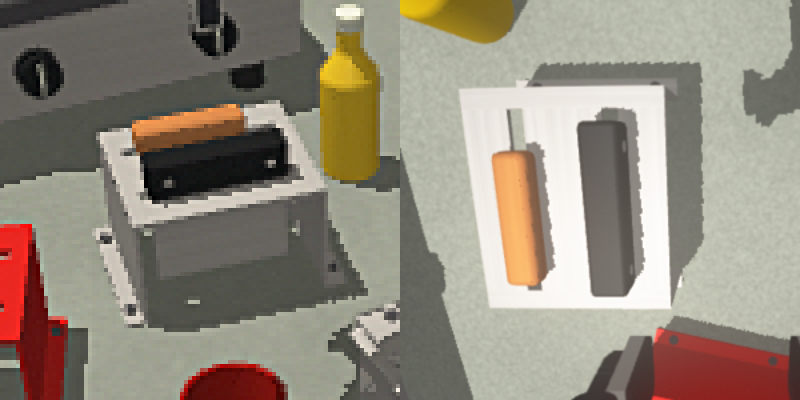

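View pics/t24.png

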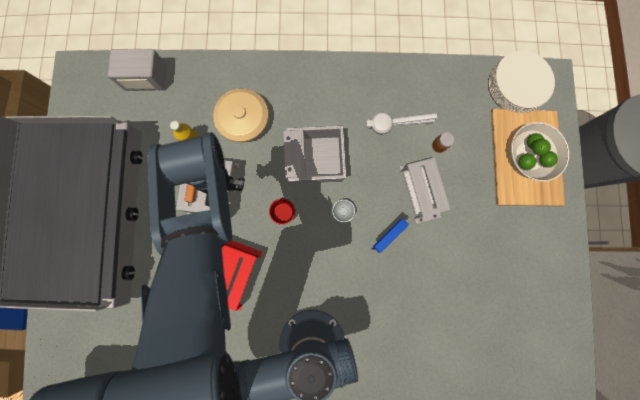

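```bash
python3 -c "
from h import *
forces(1); print(sign_off())"
```

```text
28.9 F [0.1  0.16 0.24] T [-0.031  0.005 -0.006] tcp [0.4566 0.2262 0.3268] [ 9.986e-01 -5.270e-02 -3.000e-04 -1.300e-03] 0.537593160101353
the job is handed in; nothing more can be done
None
```

I took the black scraper from its rest and wiped both faces on the bracket's hem, the left-looking face first and the other after a half turn. I then lowered it into the grey rack's free slot and handed the job in at 28.9 s, within the 72 s limit.

**Wiping:**
- **Both faces:** I pressed with about 5 N, the edge roughly 7–8 mm below the handle. At half height the press read 3.8 N for the first face and 5.4 N for the second. By the end of each draw the side load was back near zero with the blade above the hem.
- **Not measured:** I took no force reading over the last 35 mm of either draw, so contact there is inferred from keeping the same press.
- **Squareness and centring:** I trimmed the angle against the measured moment. The two views disagreed by about 2.4 mm on the scraper's centring along the hem, so I shifted the second wipe by 1 mm.

**Placing:**
- **Seating:** the load on the wrist went from −2.7 N to about 0 N at the same height as in the rest, so the handle was resting on the rack before I opened the fingers.
- **Final pictures:** the scraper hangs level in the free slot beside the small scraper, and nothing else looks moved. The robot is clear of everything.

**Check that was off:** the fit for the handle underside gave 100–103 mm against the stated 105 mm. I used 105 mm, and the contact heights agreed with it.

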